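Spot-test a clamped silver strip with a hand tester

ROBOT

A 6-joint arm with a two-finger parallel gripper is mounted at the origin on a cart in front of the work surface, level with it; the furniture and walls round the work are solid. World frame = base frame: x ahead of the robot, y to its left, z up, the work surface at z = 0. Lengths are in mm, angles in degrees, forces in N, time in s.
With the tool pointing down it reaches from about 350 to 850 mm from the base axis. Payload 8.1 kg.
Tool frame: the origin (TCP) lies midway between the tips of the shut fingers; the grasp point (between the pads) lies 19 mm behind it; x points along the fingers, y is the direction in which the jaws open and shut, and the axes are right-handed (so a half turn about x gives the same grasp; the last joint's range is limited). The gripper opens to 85 mm and grips with 20 to 120 N. Pads are 22 mm wide; open, the fingers measure 114 mm over their backs; the gripper's body (76 mm by 85 mm) begins 54 mm behind the grasp point. The pads swing forward as they close: fully open they stand 13 mm farther back than shut.
Start: joints at [-76.742, 7.471, 85.268, -0, 87.261, -4.893], TCP at [186.937, -570.14, 199.992] pointing down, gripper open.
Joint ranges: [-169.43, 169.43], [-51.17, 129.36], [1.28, 143.12], [-76.62, 256.62], [0, 156.53], [-152.29, 152.29]. Speed limits (degrees/s): [136.94, 136.94, 159.86, 180, 180, 180].

INTERFACE

Orientations are given as [roll, pitch, yaw] about the fixed x, y, z axes, in that order (R = Rz(yaw) Ry(pitch) Rx(roll)).
In Python, from bench import sense, snapshot, hand_in gives the robot as it stands.
- The arm moves only by the tool drive_tool, never from a script. Its argument "deltas" is a list of rows, each a list of 7 numbers: the closure in counts, from 0 (fully open) to 255 (shut), then the shift along the tool's x, y, z in m, then the turn, a rotation vector about the tool's x, y, z in rad. A call has exactly 10 rows; each row is the pose to reach, as a shift and turn from the pose commanded when the call began, along the tool's axes at that moment; what a row does not reach only later rows make up. A row lasts 1/12 s, in which the tool goes at most 41.7 mm and 7.16 degrees, less where a joint would pass 70% of its speed; a pose out of reach is approached as far as the arm can. A call with a gripper value outside its range is refused whole. The fingers move at their own pace and stop on an object; "squeeze" is the grip in N (left out, the last holds). Time passes only in rows, so rows that repeat a pose let the fingers close, or fill a call up. It gives the time, the measured TCP pose, the force and the opening at its end, in the units of the state.
- sense(): the state, without advancing time (a new reading comes with each control period).
- snapshot(name): name is "scene" or "top" or "wrist"; returns a dict with "frame" (480x640x3 uint8, blue, green, red), "fx", "fy", "cx", "cy" (pixels), "rvec" (rotation vector, rad) and "tvec" (3), from world to camera coordinates, as OpenCV has them. Camera axes: x right, y down, z forward; pixel columns grow to the right and rows downward; lengths in mm; the calibration is good to about 2 mm. The wrist camera is an equidistant fisheye: a pixel r from the principal point sees the ray r / f radians off the axis. A picture is of the moment at which its call begins. There is no depth.
- hand_in(): hands the job in, once; it reports no verdict.
The state is a dict: "time": time; "joint_pos": joint angles; "qd": joint speeds; "joint_efforts": joint torques, N m; "tool_pos": TCP position; "tcp_rot": TCP orientation; "ft_force": force on the tool from outside, world axes, zero at the start; "wrist_torque": the same for the moment, N m; "finger_gap": finger opening in mm.
Only numpy, scipy, OpenCV 4.12 (cv2) and the standard library are available. Lean on these libraries where they do the work, as an engineer would, in place of code of your own. Each camera call takes 0.05 s, during which the arm holds its last target.

TASK

Take the hand tester out of its wooden block and test the silver strip on the sloping rest: hold the tester square to the strip, with its tip on the middle of the strip and pressed on gently so that the sprung tip gives a little, and keep it still for two seconds. The height of the strip was left at random, so feel for it. Then stand the tester back in its block, fully home, and let go; leave the jar, spool and hammer where they are.

Things in the scene. Friction and masses are not known exactly. Their poses are not given: they have to be found in the camera images.
- rest: fixed stand of the sloping rest, steel base 130 x 100 x 12 mm; origin under its centre, z up, -x is the low side; place and yaw vary. Beware of the fixed brown bench lamp on its right: from its foot at (0.64, -0.46, 0) it rises to an elbow at (0.57, -0.20, 0.60), then goes down to a wide shade, 0.30 to 0.56 high, round (0.24, -0.27). Swing over it, not through.
- head: sloping aluminium head of the rest, 96 x 90 x 16 mm, origin 62 mm over the bench at the middle of its upper face; z is square to the slope (up and to the low side, 28 degrees from vertical), y level. Above it a grey plate 80 x 150 x 8 mm (long along y) sits on a post that slides along z, so stiff that gentle pressing does not move it. The silver strip lies on the plate.
- strip_low (a point): point on the head's z axis, 27 mm from its origin: where the middle of the strip's upper face would be at the lowest setting; axes as the head. The real middle is 0 to 40 mm farther along +z, a height that is not told. The silver strip is 34 mm (x) by 125 mm (y), 5 mm thick; black end blocks, from 62 mm along y either way, rise 5 mm over it.
- block: fixed wooden block, 80 x 80 x 85 mm; origin under its centre, z up. In its top a round hole of 23 mm, 78 mm deep, in which the tester stands.
- tester: hand tester, 165 mm long, about 0.16 kg (varies), standing tip down in the block: black square grip 30 x 30 x 92 mm on top (73 to 165 mm from the tip's end), below it a round steel snout of 15 mm diameter, then the tip. Origin at the end of the unpressed tip; z runs from the tip to the grip, x and y square to the grip's flat sides.
- tester_mid (a point): centre of the tester, 82.5 mm from the tip's end, 9.5 mm above the lower end of the grip; axes as the tester. Home in the block, the underside of the grip rests on the block's top and the tip's end is 12 mm over the bench.
- tester_end (a point): end of the tester's unpressed brass tip; axes as the tester. The tip is 8 mm thick, stands out 16 mm and is sprung: it gives from about 0.6 N on, at 600 N/m, by at most 10 mm.
- flux_jar_mid (a point): centre of a small jar, 45 mm wide and 46 mm high, a bystander
- solder_spool_mid (a point): centre of a spool of solder wire, 42 mm wide and 22 mm high, a bystander
- small_hammer_mid (a point): centre of a lying small hammer, 58 x 178 x 25 mm (long along its y), a bystander
There are look-alikes about, which are no part of the job. What is shaped like the tester but pink or purple is not meant.

How it is judged:
By the outcome, as a careful person would: the job done as asked, in the order asked, and still so for the second after the job is handed in, with the robot touching nothing.
It also fails if it takes over 64 s, if anything falls off the work surface, if the arm or the gripper's body presses on something with over 40 N, if the wrist force passes 120 N, or if a joint passes its speed limit or range.

## Working session

There is one attempt and no reset: what is moved stays moved. The work goes in short steps, Python scripts to look and compute and a tool call to move; the robot and the scene stay as the last step left them, time stands still between calls to the robot, and variables do not carry over. Pictures are saved under pics/ and viewed, and the job is handed in when it is done.

Besides the shell and the picture viewer there is one more tool, called after "Call:" as name(argument=value, ...), one argument or row to a line, values as JSON. drive_tool: Moves the arm, as the interface text tells. Its arguments: {"type":"object","properties":{"deltas":{"type":"array","items":{"type":"array","items":{"type":"number"}}},"squeeze":{"type":"number"}},"required":["deltas"]}

```bash
ls; mkdir -p pics
python3 - <<'E'
from bench import sense,snapshot
import cv2
print(sense())
for n in("scene","top","wrist"):
    s=snapshot(n); cv2.imwrite(f"pics/a_{n}.png",s["frame"]); print(n,{k:v for k,v in s.items() if k!="frame"})
E
```

```text
pics
{'time': 0.0, 'joint_pos': array([-7.67416144e+01,  7.51536861e+00,  8.53283162e+01, -4.10337695e-04,
        8.72610212e+01, -4.89255034e+00]), 'qd': array([ 0.05919103,  0.04609133,  0.09306693, -0.066354  ,  0.01123872,
        0.01607889]), 'joint_efforts': array([-6.92348804e-04, -5.69408548e+01, -5.00545406e+01, -1.89120633e-04,
        1.47605682e-02, -8.34585563e-06]), 'tool_pos': array([ 186.79930265, -569.55398067,  198.95099068]), 'tcp_rot': array([-94.66828856,  89.89529317, 103.48266734]), 'ft_force': array([-0.13984907,  0.60764943,  0.04605494]), 'wrist_torque': array([0.04786878, 0.01615084, 0.02272361]), 'finger_gap': 85.89951842637149}
scene {'fx': 572.3658643653843, 'fy': 572.3658643653843, 'cx': 312.43206722630197, 'cy': 253.00316030737213, 'rvec': array([ 1.13894279, -2.29769072,  1.07362703]), 'tvec': array([432.3052152 , 329.54920671, 972.27231735])}
top {'fx': 525.8877177496938, 'fy': 525.8877177496938, 'cx': 316.5313679586914, 'cy': 245.65867649986112, 'rvec': array([ 2.15846459, -2.21162823,  0.13000876]), 'tvec': array([103.00503061, 587.28398526, 994.9268255 ])}
wrist {'fx': 371.64829954431775, 'fy': 371.64829954431775, 'cx': 317.70326212525873, 'cy': 240.9713320649377, 'rvec': array([-2.35419021,  1.70639198,  0.24029463]), 'tvec': array([-599.05542392,  -35.32702422,  378.03904832])}
```

View pics/a_scene.png

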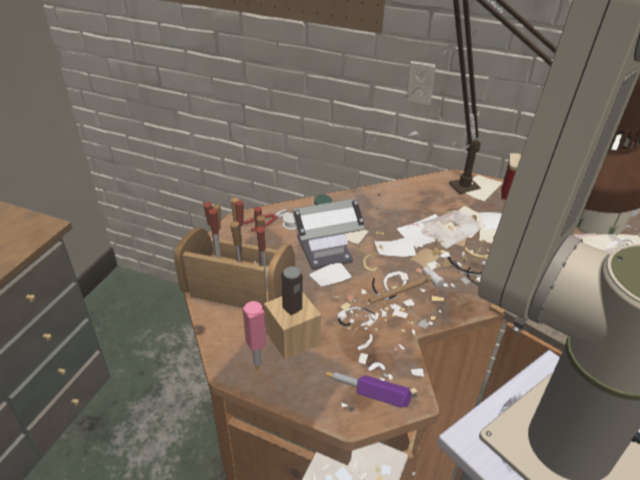

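View pics/a_top.png

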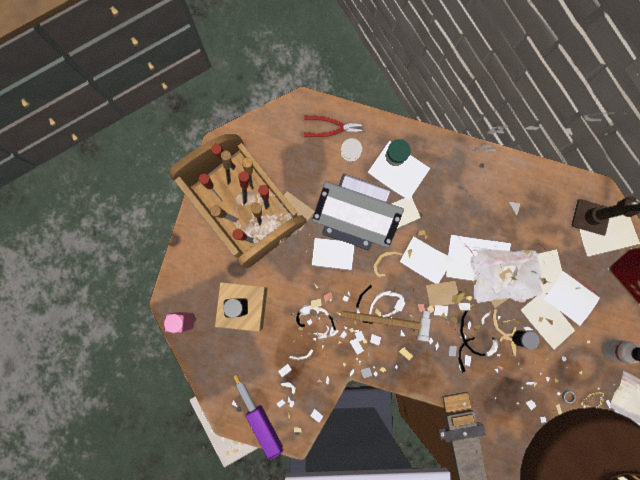

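View pics/a_wrist.png

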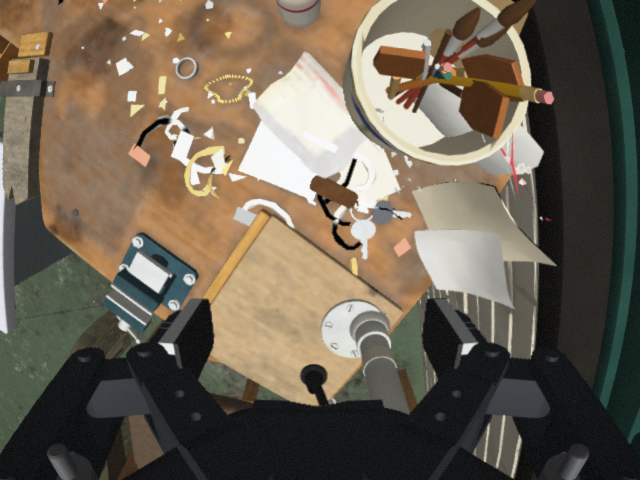

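```bash
cat > h.py <<'E'
import numpy as np, cv2, pickle
from scipy.spatial.transform import Rotation as Rn
from bench import sense,snapshot
def cam(s):
    R=Rn.from_rotvec(s["rvec"]).as_matrix(); return R, -R.T@np.array(s["tvec"])
def ray(s,u,v,fish=False):
    R,c=cam(s); x=(u-s["cx"])/s["fx"]; y=(v-s["cy"])/s["fy"]
    if fish:
        r=np.hypot(x,y); d=np.array([x/r*np.sin(r),y/r*np.sin(r),np.cos(r)]) if r>0 else np.array([0,0,1.])
    else: d=np.array([x,y,1.])
    d=R.T@d; return c,d/np.linalg.norm(d)
def onz(s,u,v,z,fish=False):
    c,d=ray(s,u,v,fish); return c+d*(z-c[2])/d[2]
def proj(s,P,fish=False):
    R,c=cam(s); q=R@(np.array(P)-c)
    if fish:
        t=np.arctan2(np.hypot(q[0],q[1]),q[2]); n=np.hypot(q[0],q[1]); return s["cx"]+s["fx"]*t*q[0]/n, s["cy"]+s["fy"]*t*q[1]/n
    return s["cx"]+s["fx"]*q[0]/q[2], s["cy"]+s["fy"]*q[1]/q[2]
def tri(*rs):
    A=np.zeros((3,3));b=np.zeros(3)
    for c,d in rs:
        M=np.eye(3)-np.outer(d,d);A+=M;b+=M@c
    p=np.linalg.solve(A,b); return p,[np.linalg.norm(np.cross(p-c,d)) for c,d in rs]
def tool():
    s=sense(); return np.array(s["tool_pos"]),Rn.from_euler('xyz',s["tcp_rot"],degrees=True).as_matrix()
E
python3 - <<'E'
from h import *
S={n:snapshot(n) for n in("scene","top")}
pickle.dump(S,open("S.pkl","wb"))
for n in S: print(n,cam(S[n])[1], cam(S[n])[0][2])
p,R=tool();print(p);print(R)
for n,box,k in(("scene",(220,170,400,430),4),("top",(150,160,430,350),3)):
    x0,y0,x1,y1=box; f=S[n]["frame"][y0:y1,x0:x1]; 
    k=min(800/(x1-x0),600/(y1-y0)); print(n,box,k)
    cv2.imwrite(f"pics/b_{n}.png",cv2.resize(f,None,fx=k,fy=k,interpolation=cv2.INTER_CUBIC))
E
```

```text
scene [-146.95107261  674.64414464  874.10788703] [ 0.59844153 -0.47282972 -0.646761  ]
top [ 494.32641586  115.4822479  1042.92720205] [ 0.0932994  -0.02623498 -0.99529239]
[ 186.86601508 -569.86001904  199.48386341]
[[-1.96290609e-04  3.11530393e-01 -9.50236168e-01]
 [ 8.77568531e-04 -9.50235767e-01 -3.11530443e-01]
 [-9.99999596e-01 -8.95047859e-04 -8.68669120e-05]]
scene (220, 170, 400, 430) 2.3076923076923075
top (150, 160, 430, 350) 2.857142857142857
```

View pics/b_scene.png

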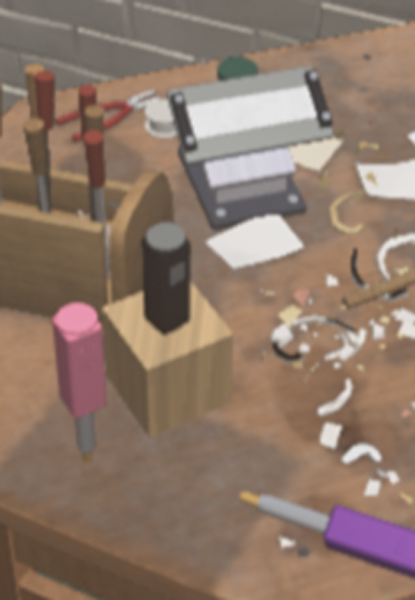

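View pics/b_top.png

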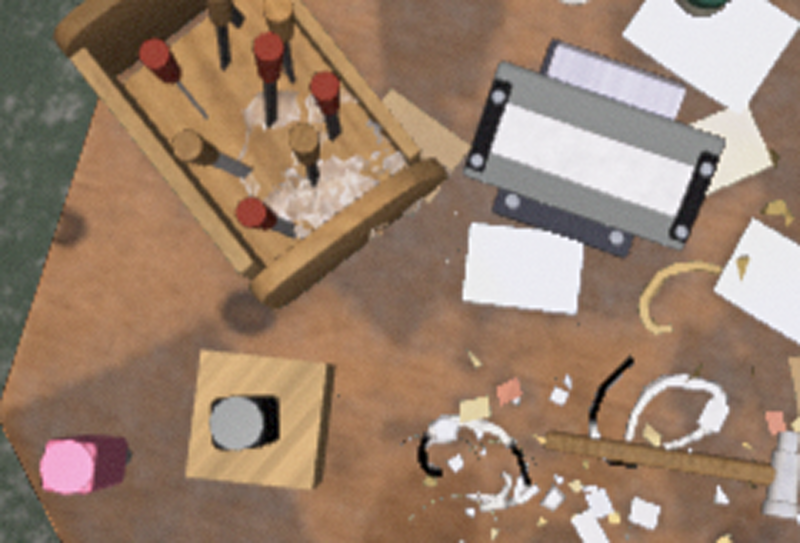

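Run:
```python
from h import *
S=pickle.load(open("S.pkl","rb"));T,C=S["top"],S["scene"]
t=lambda x,y:(150+x/2.85714,160+y/2.85714)
c=lambda x,y:(220+x/2.3077,170+y/2.3077)
print("block top");B=[onz(T,*t(*q),85) for q in((202,351),(334,362),(320,488),(188,475))]
print(np.round(B,1),np.mean(B,0),[np.linalg.norm(B[i]-B[i-1]).round(1) for i in range(4)],[np.degrees(np.arctan2(*(B[i]-B[i-1])[[1,0]])).round(1) for i in range(4)])
B2=[onz(C,*c(*q),85) for q in((103,313),(190,284),(232,333),(150,369))]
print(np.round(B2,1),np.mean(B2,0),[np.degrees(np.arctan2(*(B2[i]-B2[i-1])[[1,0]])).round(1) for i in range(4)])
print("tester top",onz(T,*t(239,423),177),onz(C,*c(166,238),177),tri(ray(T,*t(239,423)),ray(C,*c(166,238))))
# plate corners order: farleft, farright, nearright, nearleft (in top crop)
PT=[(500,61),(725,143),(682,248),(465,170)]
PC=[(169,95),(314,68),(333,135),(193,161)]
P=[tri(ray(T,*t(*a)),ray(C,*c(*b))) for a,b in zip(PT,PC)]
for q in P: print(np.round(q[0],1),np.round(q[1],1))
Q=np.array([q[0] for q in P]);print([np.linalg.norm(Q[i]-Q[i-1]).round(1) for i in range(4)],Q.mean(0))
x=Q[0]+Q[1]-Q[2]-Q[3];y=Q[0]+Q[3]-Q[1]-Q[2];n=np.cross(x,y);n/=np.linalg.norm(n);print(n,np.degrees(np.arccos(n[2])),y/np.linalg.norm(y),np.degrees(np.arctan2(y[1],y[0])))
```

```text
block top
[[520.5 265.4  85. ]
 [511.5 182.1  85. ]
 [432.7 192.2  85. ]
 [443.  274.8  85. ]] [476.92850527 228.64377382  85.        ] [np.float64(78.1), np.float64(83.8), np.float64(79.5), np.float64(83.3)] [np.float64(-6.9), np.float64(-96.2), np.float64(172.7), np.float64(82.9)]
[[514.3 266.8  85. ]
 [498.5 188.1  85. ]
 [432.  195.   85. ]
 [440.3 271.7  85. ]] [471.27183371 230.39030708  85.        ] [np.float64(-3.8), np.float64(-101.4), np.float64(174.1), np.float64(83.8)]
tester top [476.51924365 230.35325177 177.        ] [475.68351582 229.04848778 177.        ] (array([476.03347272, 229.73218761, 177.22592367]), [np.float64(0.7650586226039358), np.float64(0.7650586226040711)])
[694.   70.8 118.9] [3. 3.]
[638.7 -66.9 124. ] [2.5 2.5]
[577.6 -42.5  89.6] [1.4 1.4]
[628.8  92.6  89.8] [4.6 4.6]
[np.float64(74.6), np.float64(148.5), np.float64(74.3), np.float64(144.5)] [634.77010297  13.48239241 105.5790042 ]
[-0.39294032  0.16974361  0.90376159] 25.342996994279332 [ 0.36368113  0.93137187 -0.01680692] 68.67040031786854
```

Call:
drive_tool(
  deltas=[
    [0,-0.03,0,0,0,0,0],
    [0,-0.07,0,0,0,0,0],
    [0,-0.11,0,0,0,0,0],
    [0,-0.15,0,0,0,0,0],
    [0,-0.19,0,0,0,0,0],
    [0,-0.23,0,0,0,0,0],
    [0,-0.27,0,0,0,0,0],
    [0,-0.31,0,0,0,0,0],
    [0,-0.34,0,0,0,0,0],
    [0,-0.35,0,0,0,0,0],
  ],
)

```text
time: 1.08
tool_pos: [186.8, -569.7, 556.0]
tcp_rot: [85.0, 89.6, -76.9]
ft_force: [0.8, -0.0, 0.4]
finger_gap: 85.5
```

Run:
```python
from h import *
s=sense(); print(s["time"],s["joint_pos"],s["tool_pos"],s["tcp_rot"],s["ft_force"])
cv2.imwrite("pics/c_scene.png",snapshot("scene")["frame"]);cv2.imwrite("pics/c_wrist.png",snapshot("wrist")["frame"])
```

```text
1.0833 [-7.67420411e+01  1.81396254e+01  3.49344219e+01 -1.23437078e-03
  1.26479554e+02 -4.89271657e+00] [ 186.83435781 -569.739717    555.99714699] [ 84.98062921  89.55359982 -76.86943304] [ 0.77381989 -0.00384518  0.41059811]
```

View pics/c_scene.png

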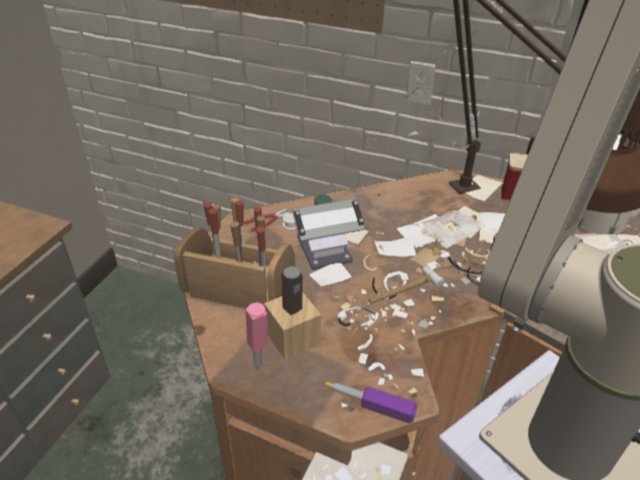

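View pics/c_wrist.png

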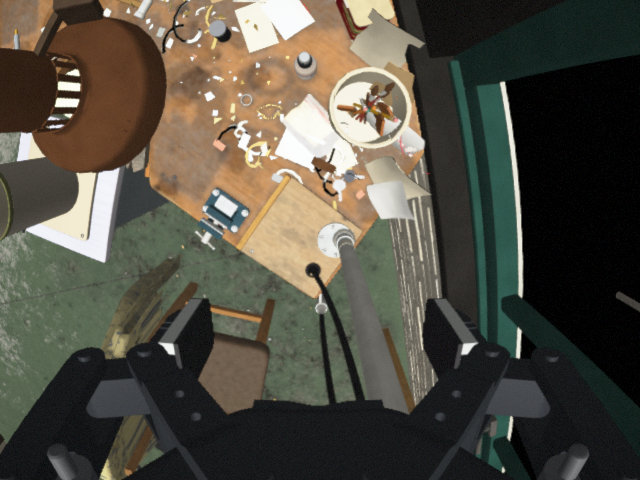

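Call:
drive_tool(
  deltas=[
    [0,-0.03,0,0,0,0,0],
    [0,-0.06,0,0,0,0,0],
    [0,-0.09,0,0,0,0,0],
    [0,-0.12,0,0,0,0,0],
    [0,-0.14,-0.02,0,0,0,0],
    [0,-0.15,-0.05,0,0,0,0],
    [0,-0.15,-0.08,0,0,0,0],
    [0,-0.15,-0.11,0,0,0,0],
    [0,-0.15,-0.13,0,0,0,0],
    [0,-0.15,-0.14,0,0,0,0],
  ],
)

```text
time: 2.02
tool_pos: [142.9, -435.6, 699.5]
tcp_rot: [-91.1, 90.0, 107.1]
ft_force: [0.0, 0.0, 0.5]
finger_gap: 85.4
```

Run:
```python
from h import *
from scipy.optimize import least_squares
s=sense(); print(s["time"],s["joint_pos"],s["tool_pos"],s["tcp_rot"],s["ft_force"])
D=[([-76.742,7.471,85.268,87.261],[186.937,-570.14,199.992]),([-76.742,18.1396,34.9344,126.4796],[186.834,-569.74,555.997])]
j=s["joint_pos"];D.append(([j[0],j[1],j[2],j[4]],s["tool_pos"]))
def f(p):
    a1,L2,d4,a3,z0,lat=p;o=[]
    for q,P in D:
        q=np.radians(q);q23=q[1]+q[2]
        r=a1+L2*np.sin(q[1])+d4*np.sin(q23)-a3*np.cos(q23)
        z=z0+L2*np.cos(q[1])+d4*np.cos(q23)+a3*np.sin(q23)
        c,t=np.cos(q[0]),np.sin(q[0])
        o+= [r*c-lat*t-P[0],r*t+lat*c-P[1],z-P[2]]
    return np.r_[o,.0001*np.array(p)]
r=least_squares(f,[0,500,500,0,0,50]);print(r.x,r.fun)
```

```text
2.0167 [-7.82443543e+01  1.40402330e+01  2.07355643e+01 -3.99248762e-03
  1.45248557e+02 -6.39961254e+00] [ 142.93688823 -435.63047254  699.49615757] [-91.05785996  89.97553947 107.09411839] [0.01871867 0.01002347 0.45515257]
[  -6.28012837  398.85347848  555.71083713  -58.64190179 -110.27049129
   51.19246022] [ 0.000718   -0.0394874   0.07473251 -0.00750081  0.03254655 -0.25411505
  0.00696197  0.00676042  0.17938364 -0.00062801  0.03988535  0.05557108
 -0.00586419 -0.01102705  0.00511925]
```

```bash
cat >> h.py <<'E'
def rel(target_p,target_R,p,R):
    "tool-axis shift in m and rotvec, from pose (p,R) to target"
    return np.r_[R.T@(np.array(target_p)-p)/1000, Rn.from_matrix(R.T@target_R).as_rotvec()]
E
python3 - <<'E'
from h import *
p,R=tool()
R=Rn.from_euler('z',np.degrees(np.arctan2(R[1,1],R[0,1])),degrees=True).as_matrix()@np.array([[0,1,0],[0,0,-1],[-1,0,0]]).astype(float)
print(R)
for i in range(1,11):
    a=min(5*i,50); Q=Rn.from_euler('z',a,degrees=True).as_matrix(); print(a,rel(Q@p,Q@R,p,R).round(3))
E
```

```text
[[ 0.         0.3115386 -0.9502335]
 [ 0.        -0.9502335 -0.3115386]
 [-1.         0.         0.       ]]
5 [-0.    -0.002 -0.04  -0.087  0.     0.   ]
10 [ 0.    -0.007 -0.08  -0.175  0.     0.   ]
15 [ 0.    -0.016 -0.119 -0.262  0.     0.   ]
20 [ 0.    -0.028 -0.157 -0.349  0.     0.   ]
25 [ 0.    -0.043 -0.194 -0.436  0.     0.   ]
30 [ 0.    -0.061 -0.229 -0.524  0.     0.   ]
35 [ 0.    -0.083 -0.263 -0.611  0.     0.   ]
40 [ 0.    -0.107 -0.295 -0.698  0.     0.   ]
45 [ 0.    -0.134 -0.324 -0.785  0.     0.   ]
50 [ 0.    -0.164 -0.351 -0.873  0.     0.   ]
```

Call:
drive_tool(
  deltas=[
    [0,0,-0.002,-0.04,-0.087,0,0],
    [0,0,-0.007,-0.08,-0.175,0,0],
    [0,0,-0.016,-0.119,-0.262,0,0],
    [0,0,-0.028,-0.157,-0.349,0,0],
    [0,0,-0.043,-0.194,-0.436,0,0],
    [0,0,-0.061,-0.229,-0.524,0,0],
    [0,0,-0.083,-0.263,-0.611,0,0],
    [0,0,-0.107,-0.295,-0.698,0,0],
    [0,0,-0.134,-0.324,-0.785,0,0],
    [0,0,-0.164,-0.351,-0.873,0,0],
  ],
)

```text
time: 2.85
tool_pos: [427.6, -170.8, 697.5]
tcp_rot: [-96.6, 89.7, 151.8]
ft_force: [0.4, -0.4, 0.0]
finger_gap: 85.7
```

Call:
drive_tool(
  deltas=[
    [0,0,-0.002,-0.04,-0.087,0,0],
    [0,0,-0.007,-0.08,-0.175,0,0],
    [0,0,-0.016,-0.119,-0.262,0,0],
    [0,0,-0.028,-0.157,-0.349,0,0],
    [0,0,-0.043,-0.194,-0.436,0,0],
    [0,0,-0.061,-0.229,-0.524,0,0],
    [0,0,-0.083,-0.263,-0.611,0,0],
    [0,0,-0.107,-0.295,-0.698,0,0],
    [0,0,-0.134,-0.324,-0.785,0,0],
    [0,0,-0.134,-0.324,-0.785,0,0],
  ],
)

```text
time: 3.68
tool_pos: [420.0, 184.1, 698.6]
tcp_rot: [-116.9, 89.8, 177.0]
ft_force: [0.7, -0.0, 0.9]
finger_gap: 85.4
```

Run:
```python
from h import *
s=sense(); print(s["time"],s["joint_pos"],s["tool_pos"],s["tcp_rot"],s["ft_force"])
p,R=tool();print(R.round(3))
W=snapshot("wrist");pickle.dump(W,open("W1.pkl","wb"))
cv2.imwrite("pics/d_wrist.png",W["frame"])
R0=Rn.from_euler('z',np.degrees(np.arctan2(R[1,1],R[0,1])),degrees=True).as_matrix()@np.array([[0,1,0],[0,0,-1],[-1,0,0]]).astype(float)
print(rel([476,229.5,300],R0,p,R))
```

```text
3.6833 [ 1.72099850e+01  1.40234997e+01  2.08940757e+01  9.64109914e-02
  1.45231885e+02 -6.61236599e+00] [420.0184455  184.09537676 698.61625026] [-116.88283995   89.8407127   177.01863772] [ 0.66245789 -0.02072174  0.94153133]
[[-0.003  0.914  0.405]
 [ 0.     0.405 -0.914]
 [-1.    -0.002 -0.001]]
[ 3.98465852e-01  7.05653881e-02 -1.83281136e-02 -1.55854545e-06
 -1.25706755e-03  2.47965106e-03]
```

View pics/d_wrist.png

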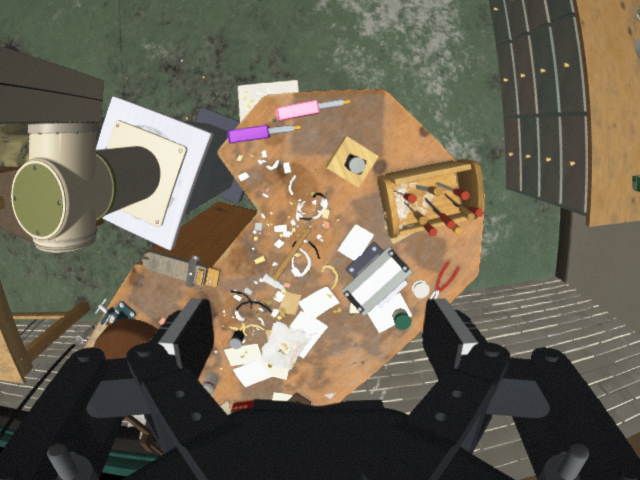

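Run:
```python
from h import *
for n in("scene","top"): cv2.imwrite(f"pics/e_{n}.png",snapshot(n)["frame"])
f=cv2.hconcat([cv2.imread("pics/e_scene.png")[150:450,170:450],cv2.imread("pics/e_top.png")[180:480,130:410]])
cv2.imwrite("pics/e.png",cv2.resize(f,None,fx=1.4,fy=1.4))
```

```text
(no output)
```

View pics/e.png

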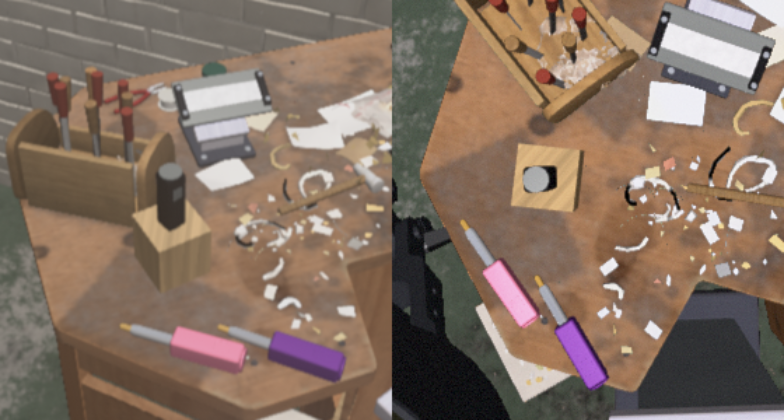

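Call:
drive_tool(
  deltas=[
    [0,0.03,0.01,-0.002,0,0,0],
    [0,0.07,0.02,-0.005,0,0,0],
    [0,0.11,0.03,-0.008,0,0,0],
    [0,0.15,0.04,-0.01,0,0,0],
    [0,0.19,0.05,-0.012,0,0,0],
    [0,0.23,0.06,-0.014,0,0,0],
    [0,0.27,0.07,-0.016,0,0,0],
    [0,0.31,0.07,-0.018,0,0,0],
    [0,0.34,0.07,-0.018,0,0,0],
    [0,0.35,0.07,-0.018,0,0,0],
  ],
)

```text
time: 4.67
tool_pos: [477.4, 220.0, 342.0]
tcp_rot: [-92.4, 89.4, -159.5]
ft_force: [-0.3, -0.8, -1.1]
finger_gap: 85.2
```

Run:
```python
from h import *
s=sense(); print(s["time"],s["joint_pos"],s["tool_pos"],s["tcp_rot"],s["ft_force"])
W=snapshot("wrist");pickle.dump(W,open("W2.pkl","wb"))
print(cam(W)[1],cam(W)[0][2])
cv2.imwrite("pics/f_wrist.png",W["frame"])
```

```text
4.6667 [ 1.91685591e+01 -4.18713162e+00  8.24891684e+01 -1.51499168e-02
  1.02320710e+02 -3.77505800e+00] [477.35828424 220.03707671 342.02090185] [ -92.41037276   89.37707649 -159.46990794] [-0.33963746 -0.78924506 -1.12997833]
[451.52692772 284.99645847 515.41453279] [ 0.09768275 -0.25722497 -0.96140179]
```

View pics/f_wrist.png

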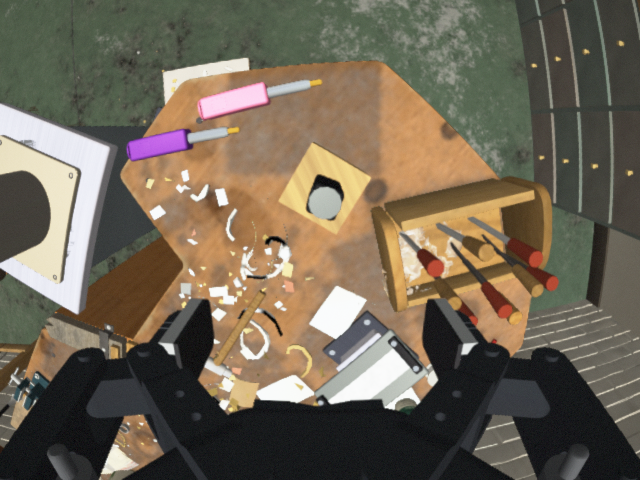

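Run:
```python
from h import *
W=pickle.load(open("W2.pkl","rb"))
f=W["frame"][130:250,265:385]
cv2.imwrite("pics/g.png",cv2.resize(f,None,fx=5,fy=5,interpolation=cv2.INTER_CUBIC))
```

```text
(no output)
```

View pics/g.png

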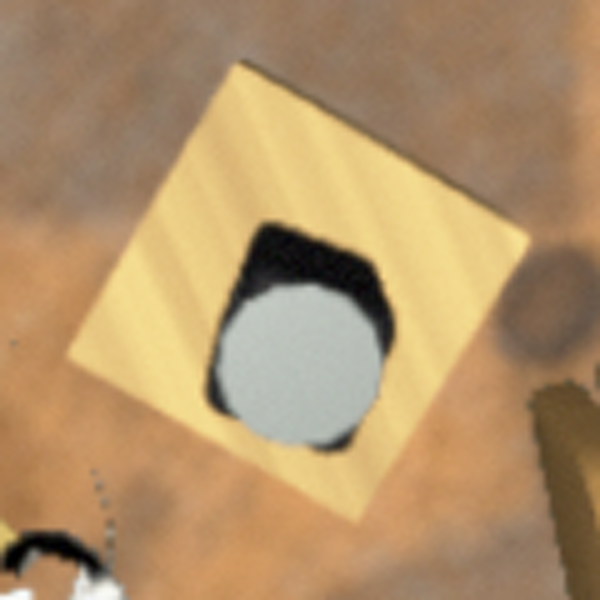

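Run:
```python
from h import *
W=pickle.load(open("W2.pkl","rb"))
g=lambda x,y,z:onz(W,265+x/5,130+y/5,z,True)
an=lambda a,b:np.degrees(np.arctan2(*(b-a)[[1,0]])).round(1)
B=[g(*q,85) for q in((240,62),(530,238),(358,522),(67,355))]
print(np.round(B,1),np.mean(B,0),[(np.linalg.norm(B[i]-B[i-1]).round(1),an(B[i-1],B[i])) for i in range(4)])
print("tester top",g(300,364,177))
a,b=g(258,228,85),g(372,262,85);print("bottom edge",an(a,b),np.linalg.norm(a-b))
a,b=g(225,410,170),g(330,448,170);print("top edge",an(a,b),np.linalg.norm(a-b))
a,b=g(350,438,170),g(390,335,170);print("top edge2",an(a,b),np.linalg.norm(a-b))
```

```text
[[444.6 275.9  85. ]
 [522.5 264.9  85. ]
 [512.9 186.3  85. ]
 [433.6 196.8  85. ]] [478.39795882 230.96891     85.        ] [(np.float64(79.8), np.float64(82.0)), (np.float64(78.6), np.float64(-8.0)), (np.float64(79.2), np.float64(-96.9)), (np.float64(80.0), np.float64(172.4))]
tester top [477.84198453 230.85527479 177.        ]
bottom edge 6.4 27.642899598097017
top edge 2.7 21.26889561386146
top edge2 92.7 21.203389220905144
```

```bash
cat >> h.py <<'E'
def down(az): return Rn.from_euler('z',az,degrees=True).as_matrix()@np.array([[0,1,0],[0,0,-1],[-1,0,0]]).astype(float)
E
python3 - <<'E'
from h import *
p,R=tool();print(p,R.round(3))
# commanded pose: assume settled
print(rel([476.8,230.2,115],down(4.5),p,R).round(4))
E
```

```text
[477.51602789 220.28416977 343.26862343] [[-0.009  0.921  0.39 ]
 [-0.003  0.39  -0.921]
 [-1.    -0.01  -0.   ]]
[ 0.2282  0.0055 -0.0093  0.3222  0.0012  0.01  ]
```

Call:
drive_tool(
  deltas=[
    [0,0.02,0.001,-0.002,0.08,0,0],
    [0,0.05,0.003,-0.004,0.16,0,0],
    [0,0.08,0.005,-0.007,0.24,0,0],
    [0,0.11,0.005,-0.009,0.32,0,0],
    [0,0.125,0.005,-0.009,0.322,0,0],
    [0,0.13,0.005,-0.009,0.322,0,0],
    [0,0.13,0.005,-0.009,0.322,0,0],
    [0,0.13,0.005,-0.009,0.322,0,0],
    [0,0.13,0.005,-0.009,0.322,0,0],
    [0,0.13,0.005,-0.009,0.322,0,0],
  ],
)

```text
time: 5.55
tool_pos: [481.5, 233.2, 222.4]
tcp_rot: [105.7, 89.8, 20.4]
ft_force: [-0.1, 0.3, 0.8]
finger_gap: 85.2
```

Run:
```python
from h import *
s=sense();p,R=tool();print(p,R.round(3),s["joint_pos"],s["ft_force"])
print(rel([476.8,230.2,115],down(4.5),p,R).round(4))
W=snapshot("wrist");p,R=tool();print(p);pickle.dump(W,open("W3.pkl","wb"))
cv2.imwrite("pics/h.png",W["frame"])
```

```text
[481.52669995 233.23202371 222.42857803] [[ 0.003  0.997  0.082]
 [ 0.001  0.082 -0.997]
 [-1.     0.004 -0.001]] [ 2.03521568e+01 -3.34254048e+00  9.40103897e+01  3.12835552e-04
  8.91212561e+01  1.56625235e+01] [-0.07276927  0.3376148   0.75026944]
[ 0.1074 -0.0053  0.0027  0.0033 -0.001  -0.0035]
[481.23798085 233.19572896 221.99111032]
```

View pics/h.png

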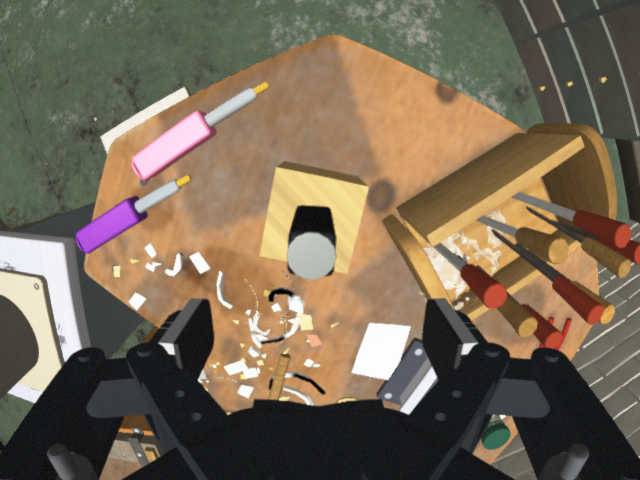

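Run:
```python
from h import *
W=pickle.load(open("W3.pkl","rb"))
print(onz(W,311.5,255,177,True)); a,b=onz(W,293,207,85,True),onz(W,331,207.5,85,True);print(a,b,np.degrees(np.arctan2(*(b-a)[[1,0]])))
B=[onz(W,*q,85,True) for q in((281,167),(369,184),(347,273))];print(np.round(B,1),(B[0]+B[2])/2)
print(sense()["tool_pos"])
```

```text
[477.66014797 231.07734833 177.        ]
[459.85493223 242.54487975  85.        ] [492.12686968 244.68288276  85.        ] 3.79028386620387
[[447.5 275.9  85. ]
 [522.4 267.7  85. ]
 [511.9 186.6  85. ]] [479.65206126 231.24933725  85.        ]
[481.23798085 233.19572896 221.99111032]
```

Call:
drive_tool(
  deltas=[
    [0,0.0,-0.004,0.002,0,0,0],
    [0,0.015,-0.004,0.002,0,0,0],
    [0,0.04,-0.004,0.002,0,0,0],
    [0,0.065,-0.004,0.002,0,0,0],
    [0,0.09,-0.004,0.002,0,0,0],
    [0,0.103,-0.004,0.002,0,0,0],
    [0,0.107,-0.004,0.002,0,0,0],
    [0,0.107,-0.004,0.002,0,0,0],
    [0,0.107,-0.004,0.002,0,0,0],
    [0,0.107,-0.004,0.002,0,0,0],
  ],
)

```text
time: 6.43
tool_pos: [477.7, 231.1, 115.1]
tcp_rot: [105.8, 89.8, 20.5]
ft_force: [0.6, 0.5, -0.1]
finger_gap: 85.4
```

Run:
```python
from h import *
s=sense();p,R=tool();print(p,R.round(3),s["ft_force"])
W=snapshot("wrist");pickle.dump(W,open("W4.pkl","wb"))
cv2.imwrite("pics/i.png",W["frame"])
```

```text
[477.67112251 231.14138761 115.06501185] [[ 0.003  0.997  0.082]
 [ 0.001  0.082 -0.997]
 [-1.     0.003 -0.001]] [ 0.61901337  0.49297172 -0.09972954]
```

View pics/i.png

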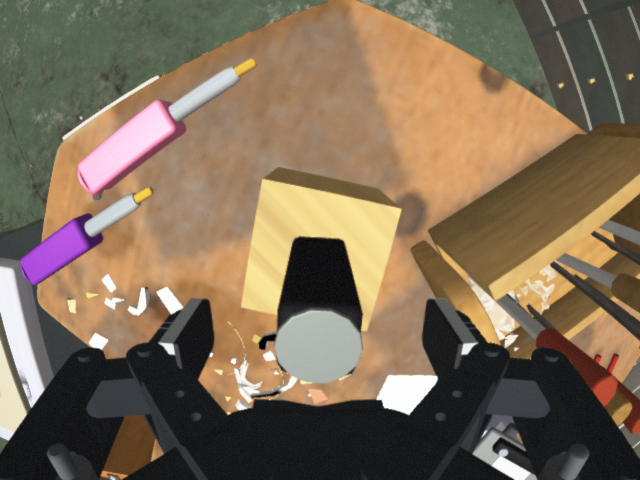

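Call:
drive_tool(
  deltas=[
    [60,0,0,0,0,0,0],
    [100,0,0,0,0,0,0],
    [140,0,0,0,0,0,0],
    [180,0,0,0,0,0,0],
    [220,0,0,0,0,0,0],
    [255,0,0,0,0,0,0],
    [255,0,0,0,0,0,0],
    [255,0,0,0,0,0,0],
    [255,0,0,0,0,0,0],
    [255,0,0,0,0,0,0],
  ],
  squeeze=50,
)

```text
time: 7.32
tool_pos: [476.8, 230.8, 113.3]
tcp_rot: [103.7, 89.9, 18.4]
ft_force: [1.9, 1.0, 2.8]
finger_gap: 29.8
```

Run:
```python
from h import *
s=sense();p,R=tool();print(p,R.round(3),s["ft_force"],s["wrist_torque"],s["finger_gap"])
```

```text
[476.75492933 230.78683077 113.34647586] [[ 0.001  0.997  0.082]
 [ 0.     0.082 -0.997]
 [-1.     0.001 -0.   ]] [1.85588346 1.0360239  2.79689374] [ 0.05902363 -0.31808133 -0.02853008] 29.795215145531554
```

Call:
drive_tool(
  deltas=[
    [255,0,0,0,0,0,0],
    [255,-0.008,0,0,0,0,0],
    [255,-0.02,0,0,0,0,0],
    [255,-0.035,0,0,0,0,0],
    [255,-0.055,0,0,0,0,0],
    [255,-0.08,0,0,0,0,0],
    [255,-0.105,0,0,0,0,0],
    [255,-0.13,0,0,0,0,0],
    [255,-0.15,0,0,0,0,0],
    [255,-0.15,0,0,0,0,0],
  ],
)

```text
time: 8.15
tool_pos: [478.1, 231.4, 269.2]
tcp_rot: [106.2, 89.6, 20.9]
ft_force: [0.7, -0.1, -1.3]
finger_gap: 29.6
```

Run:
```python
from h import *
s=sense();p,R=tool();print(p,R.round(3),s["ft_force"],s["wrist_torque"],s["finger_gap"])
W=snapshot("wrist");pickle.dump(W,open("W5.pkl","wb"))
C=snapshot("scene")["frame"][150:450,170:450];T=snapshot("top")["frame"][150:450,130:410]
cv2.imwrite("pics/j.png",W["frame"]);cv2.imwrite("pics/j2.png",cv2.resize(cv2.hconcat([C,T]),None,fx=1.4,fy=1.4))
```

```text
[478.13417425 231.37437494 269.15328567] [[ 0.007  0.997  0.082]
 [ 0.003  0.082 -0.997]
 [-1.     0.007 -0.002]] [ 0.68939771 -0.10336863 -1.33344957] [ 0.04175264  0.02578046 -0.00160278] 29.626832842092803
```

View pics/j.png

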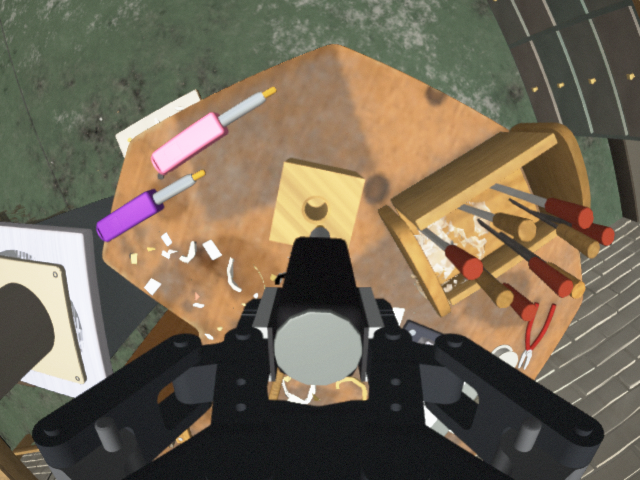

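View pics/j2.png

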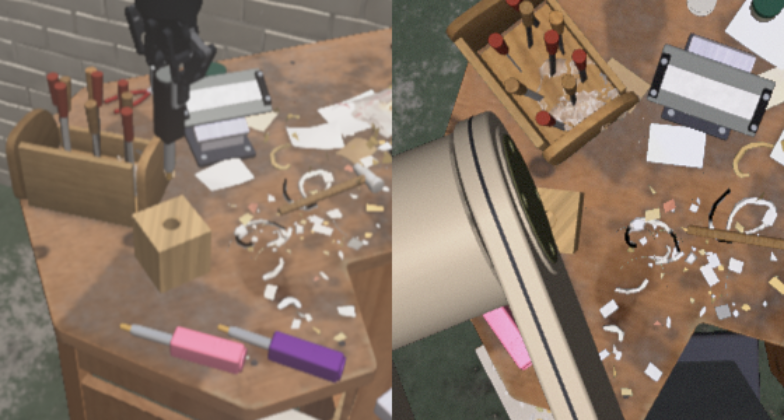

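Run:
```python
from h import *
W=pickle.load(open("W5.pkl","rb"));f=W["frame"]
g=cv2.resize(f[150:260,260:380],None,fx=5,fy=5,interpolation=cv2.INTER_CUBIC);cv2.imwrite("pics/k.png",g)
p,R=tool();print(p)
P=onz(W,317,347,p[2]-102+165,True);print(P,R.T@(P-p))
S=pickle.load(open("S.pkl","rb"))
print(onz(W,316,208,85,True),onz(S["scene"],170+172.5/1.4,150+223.5/1.4,85))
```

```text
[475.92439832 230.50239312 262.27883374]
[477.46549267 226.82003573 325.27883374] [-63.0002263    1.16504783   3.81429905]
[477.46320279 232.72409322  85.        ] [472.82599349 229.15811309  85.        ]
```

View pics/k.png

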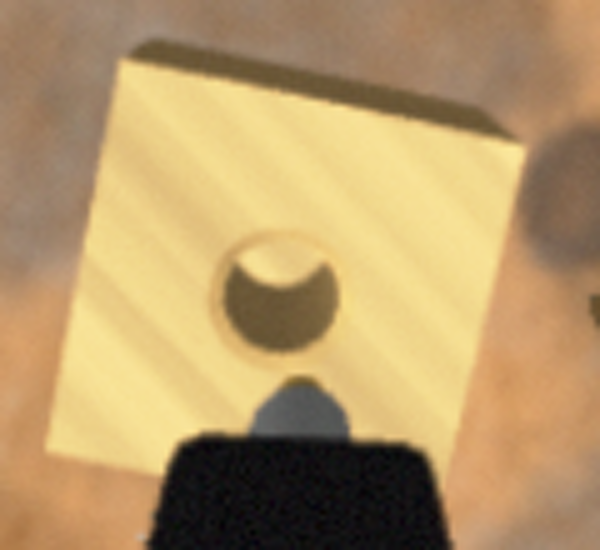

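Run:
```python
from h import *
C=snapshot("scene");W=snapshot("wrist");p,R=tool();print(p,R.round(3))
def crop(s,P,fish,n,k=6,h=45):
    u,v=proj(s,P,fish);x0,y0=int(u)-h,int(v)-h;g=cv2.resize(s["frame"][y0:y0+2*h,x0:x0+2*h],None,fx=k,fy=k,interpolation=cv2.INTER_CUBIC)
    cv2.circle(g,(int((u-x0+.5)*k),int((v-y0+.5)*k)),4,(0,0,255),1);print(n,u,v,x0,y0);return g
t=p+102*R[:,0]
g=cv2.hconcat([crop(C,t,False,"sc",4),crop(W,t,True,"wr",4)])
cv2.imwrite("pics/l.png",g);pickle.dump((C,W,p,R),open("L.pkl","wb"))
```

```text
[475.36941326 230.30389287 261.01247633] [[-0.003  0.997  0.082]
 [-0.001  0.082 -0.997]
 [-1.    -0.003  0.001]]
sc 291.72445693185944 280.86172245190727 246 235
wr 317.79816572178675 229.58427287277274 272 184
```

View pics/l.png

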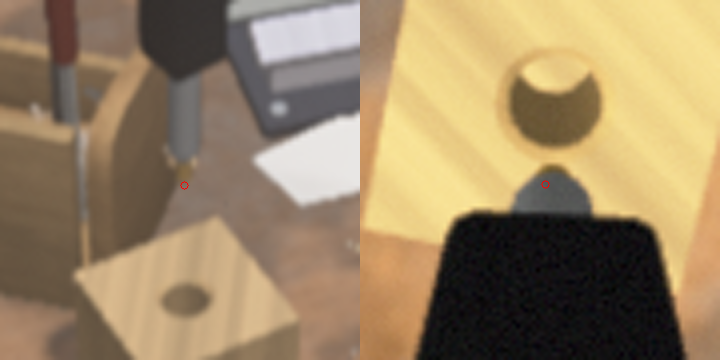

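```bash
cat >> h.py <<'E'
from scipy.spatial.transform import Slerp
def rows(tp,tR,p,R,prof,lift=0):
    r=rel(tp,tR,p,R)
    for f in prof:
        # lift: world z bump
        q=p+f*(np.array(tp)-p)+np.array([0,0,lift*np.sin(np.pi*f)])
        print([255]+[float(x) for x in np.r_[R.T@(q-p)/1000,r[3:]*f].round(4)])
def headR(psi,tilt=28):
    return Rn.from_euler('z',psi,degrees=True).as_matrix()@Rn.from_euler('y',-tilt,degrees=True).as_matrix()
def toolR(psi): # tool x=-n, tool y = head x, tool z=-head y
    H=headR(psi); return np.column_stack([-H[:,2],H[:,0],-H[:,1]])
E
python3 - <<'E'
from h import *
S=pickle.load(open("S.pkl","rb"))
for q in((303,220),(243,262),(265,190),(245,145)): print(q,onz(S["top"],*q,130))
print(headR(-21.3).round(3))
p,R=tool();print(p)
p=np.array([477.5,231,264.5]);R=down(4.5)
tR=toolR(-21.3);n=-tR[:,0]
c=np.array([632.6,14.3,110]);tp=c+n*162;print(tp,c+60*n)
rows(tp,tR,p,R,[.03,.1,.2,.32,.45,.58,.7,.82,.92,1],0)
E
```

```text
(303, 220) [625.57205785 113.96561768 130.        ]
(243, 262) [554.42138108 219.59478075 130.        ]
(265, 190) [680.23405481 179.49008509 130.        ]
(245, 145) [761.77868753 213.50106769 130.        ]
[[ 0.823  0.363 -0.437]
 [-0.321  0.932  0.171]
 [ 0.469  0.     0.883]]
[475.36941326 230.30389287 261.01247633]
[561.74078906  41.9268519  253.03751004] [606.3558478   24.53216737 162.97685557]
[255, 0.0003, 0.0021, 0.0059, 0.0132, -0.0033, 0.0144]
[255, 0.0011, 0.0069, 0.0195, 0.0441, -0.011, 0.048]
[255, 0.0023, 0.0138, 0.039, 0.0882, -0.022, 0.0961]
[255, 0.0037, 0.0221, 0.0624, 0.1412, -0.0352, 0.1537]
[255, 0.0052, 0.0311, 0.0878, 0.1986, -0.0495, 0.2162]
[255, 0.0066, 0.0401, 0.1132, 0.2559, -0.0638, 0.2786]
[255, 0.008, 0.0484, 0.1366, 0.3089, -0.077, 0.3362]
[255, 0.0094, 0.0567, 0.16, 0.3618, -0.0902, 0.3939]
[255, 0.0105, 0.0636, 0.1795, 0.4059, -0.1012, 0.4419]
[255, 0.0115, 0.0691, 0.1951, 0.4412, -0.11, 0.4803]
```

Call:
drive_tool(
  deltas=[
    [255,0.0,0.002,0.006,0.013,-0.003,0.014],
    [255,0.001,0.007,0.02,0.044,-0.011,0.048],
    [255,0.002,0.014,0.039,0.088,-0.022,0.096],
    [255,0.004,0.022,0.062,0.141,-0.035,0.154],
    [255,0.005,0.031,0.088,0.199,-0.05,0.216],
    [255,0.007,0.04,0.113,0.256,-0.064,0.279],
    [255,0.008,0.048,0.137,0.309,-0.077,0.336],
    [255,0.009,0.057,0.16,0.362,-0.09,0.394],
    [255,0.011,0.064,0.18,0.406,-0.101,0.442],
    [255,0.0115,0.069,0.195,0.441,-0.11,0.48],
  ],
)

```text
time: 9.23
tool_pos: [560.5, 40.0, 249.7]
tcp_rot: [89.9, 62.0, -21.4]
ft_force: [0.4, 0.4, -2.1]
finger_gap: 29.7
```

Call:
drive_tool(
  deltas=[
    [255,0,0,0,0,0,0],
    [255,0,0,0,0,0,0],
    [255,0,0,0,0,0,0],
    [255,0,0,0,0,0,0],
    [255,0,0,0,0,0,0],
    [255,0,0,0,0,0,0],
    [255,0,0,0,0,0,0],
    [255,0,0,0,0,0,0],
    [255,0,0,0,0,0,0],
    [255,0,0,0,0,0,0],
  ],
)

```text
time: 10.07
tool_pos: [561.1, 42.1, 251.5]
tcp_rot: [90.0, 62.0, -21.1]
ft_force: [0.3, -0.4, -1.0]
finger_gap: 29.4
```

Run:
```python
from h import *
s=sense();p,R=tool();print(s["time"],p,R.round(3),s["ft_force"],s["joint_pos"])
W=snapshot("wrist");C=snapshot("scene");T=snapshot("top");p,R=tool();print(p);pickle.dump((C,W,T,p,R),open("M.pkl","wb"))
cv2.imwrite("pics/m.png",W["frame"]);cv2.imwrite("pics/m2.png",cv2.resize(cv2.hconcat([C["frame"][170:320,270:420],T["frame"][150:300,290:440]]),None,fx=2.6,fy=2.6,interpolation=cv2.INTER_CUBIC))
```

```text
10.0667 [561.12355369  42.06101898 251.48768471] [[ 0.438  0.824 -0.36 ]
 [-0.169 -0.318 -0.933]
 [-0.883  0.469  0.   ]] [ 0.29249418 -0.42990346 -1.03344099] [  8.38893992 -24.81252049 113.80153913 -14.53970156  66.87697261
  32.33203574]
[561.10371772  41.96185148 251.46366086]
```

View pics/m.png

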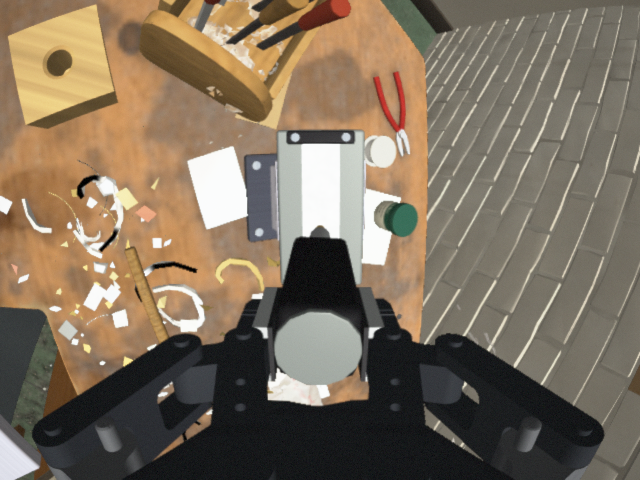

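View pics/m2.png

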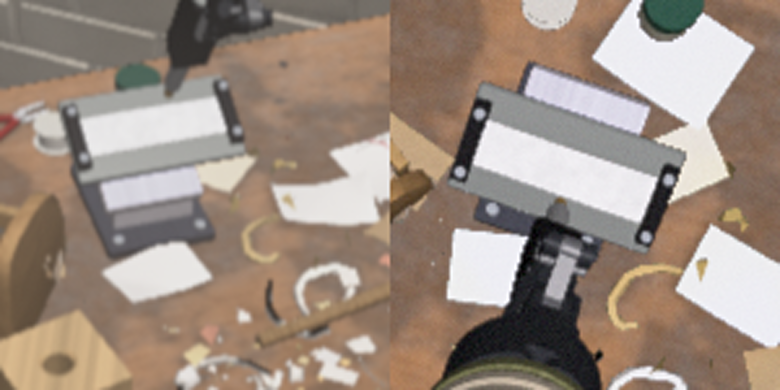

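Run:
```python
from h import *
C,W,T,p,R=pickle.load(open("M.pkl","rb"))
f=lambda s,x0,y0,w,h,k:cv2.resize(s["frame"][y0:y0+h,x0:x0+w],None,fx=k,fy=k,interpolation=cv2.INTER_CUBIC)
cv2.imwrite("pics/n1.png",f(C,285,190,90,65,8));cv2.imwrite("pics/n2.png",f(T,305,175,105,75,7));cv2.imwrite("pics/n3.png",f(W,260,115,130,175,3.4))
```

```text
(no output)
```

View pics/n1.png

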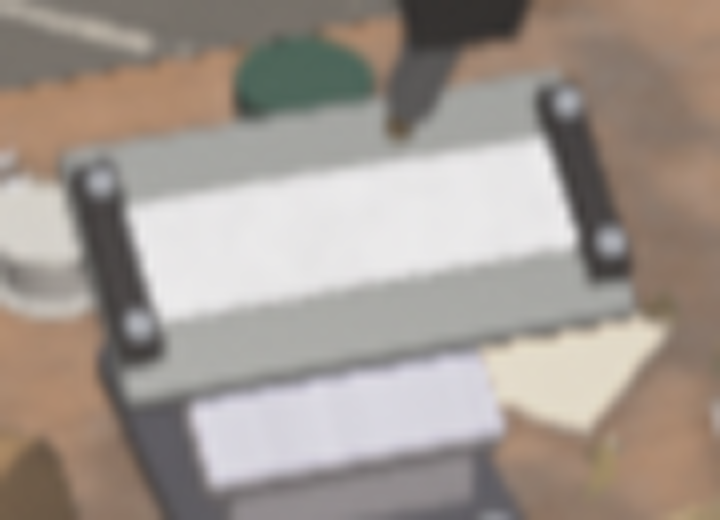

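View pics/n2.png

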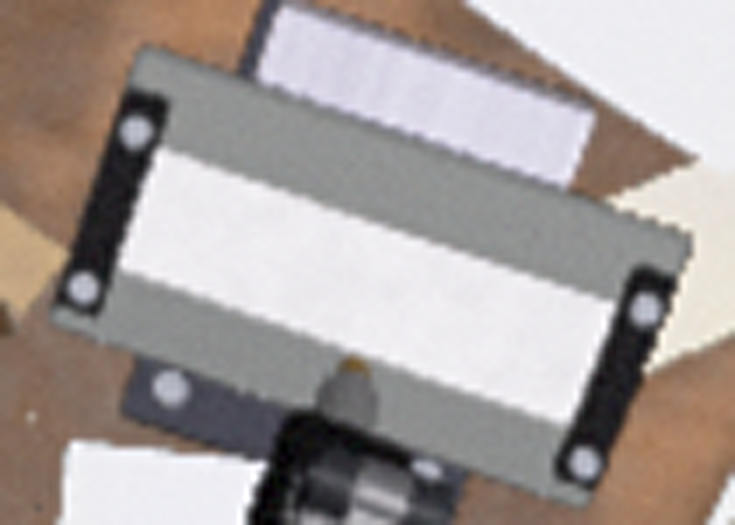

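View pics/n3.png

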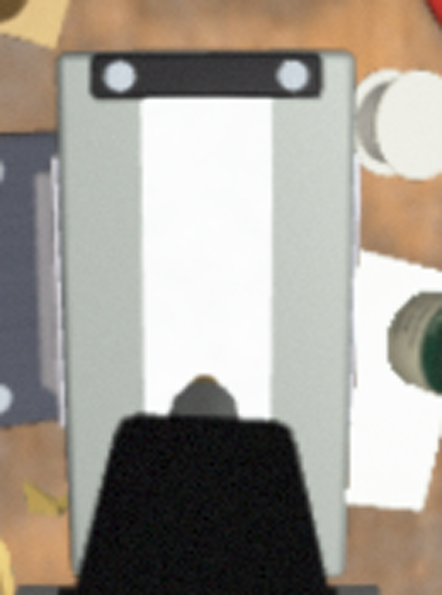

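```bash
cat > strip.py <<'E'
from h import *
C,W,T,p,R=pickle.load(open("M.pkl","rb"))
k=lambda x,y,x0,y0,s:(x0+(x+.5)/s-.5,y0+(y+.5)/s-.5)
sc=lambda q:ray(C,*k(*q,285,190,8)); tp=lambda q:ray(T,*k(*q,305,175,7)); wr=lambda q:ray(W,*k(*q,260,115,3.4),True)
names=["FL","FR","NR","NL"]
bs=[(100,180),(566,102),(609,242),(138,325)];bt=[(136,130),(647,309),(584,462),(83,289)];bw=[(292,75),None,None,(120,76)]
ss=[(130,205),(535,140),(578,250),(163,317)];st=[(165,150),(617,300),(572,420),(118,272)];sw=[(272,98),None,None,(140,98)]
for nm,a,b,c in(("bolts",bs,bt,bw),("strip",ss,st,sw)):
    P=[]
    for i in range(4):
        r=[sc(a[i]),tp(b[i])]+([wr(c[i])] if c[i] else [])
        q,e=tri(*r);P.append(q);print(nm,names[i],q.round(1),np.round(e,1))
    P=np.array(P);x=P[0]+P[1]-P[2]-P[3];y=P[0]+P[3]-P[1]-P[2];n=np.cross(x,y);n/=np.linalg.norm(n)
    print("centre",P.mean(0).round(1),"x len",np.linalg.norm(x)/2,"ylen",np.linalg.norm(y)/2,"psi",np.degrees(np.arctan2(-y[0],y[1])),"n",n.round(3),"tilt",np.degrees(np.arccos(n[2])))
t,e=tri(sc((398,134)),tp((353,362)));print("tip",t,e,"pred",p+102*R[:,0], "tool",R.T@(t-p))
n=toolR(-21.3)[:,0]*-1
E
python3 strip.py
```

```text
bolts FL [671.2  75.  131.2] [1.4 1.4 0.3]
bolts FR [623.2 -52.2 131.1] [1.3 1.3]
bolts NR [587.  -38.3 110.1] [1.4 1.4]
bolts NL [634.8  88.8 110.4] [1.1 1.1 0.4]
centre [629.1  18.3 120.7] x len 44.06215521035964 ylen 135.8205346362868 psi -20.651791059554903 n [-0.445  0.166  0.88 ] tilt 28.326812551145824
strip FL [668.   68.1 121.8] [2.2 0.8 1.5]
strip FR [628.  -46.6 117.6] [0.8 0.8]
strip NR [598.7 -37.4 100.6] [1.7 1.7]
strip NL [639.1  79.4 106.4] [3.  1.5 1.4]
centre [633.4  15.9 111.6] x len 34.81588269809066 ylen 122.6243914897085 psi -19.145141122918208 n [-0.451  0.119  0.885] tilt 27.79973195687125
tip [606.82861951  24.77064604 162.45612084] [np.float64(2.1483368330604353), np.float64(2.148336833060331)] pred [605.7455225   24.73430929 161.38413458] tool [101.52119017   1.38380774  -0.42354612]
```

Run:
```python
from h import *
F=[sense()["ft_force"] for _ in range(1)];print(F)
p,R=tool();print(p)
H=np.array([658.2,7.1,62]);tR=toolR(-20.6);n=-tR[:,0]
print(n)
# tip offset in tool
off=np.array([102,.7,0])
tip=H+n*(57.5+16)
tp=tip-tR@off
print(rel(tp,tR,p,R).round(4))
```

```text
[array([ 0.3568085 , -0.30030535, -0.54656831])]
[561.10371772  41.96185148 251.46366086]
[-0.43945333  0.16517965  0.88294759]
[ 0.0402  0.0014 -0.0017 -0.0075  0.0041  0.0004]
```

Call:
drive_tool(
  deltas=[
    [255,0.004,0.001,-0.0017,-0.0075,0.004,0],
    [255,0.01,0.0015,-0.0017,-0.0075,0.004,0],
    [255,0.02,0.0015,-0.0017,-0.0075,0.004,0],
    [255,0.03,0.0015,-0.0017,-0.0075,0.004,0],
    [255,0.037,0.0015,-0.0017,-0.0075,0.004,0],
    [255,0.04,0.0015,-0.0017,-0.0075,0.004,0],
    [255,0.04,0.0015,-0.0017,-0.0075,0.004,0],
    [255,0.04,0.0015,-0.0017,-0.0075,0.004,0],
    [255,0.04,0.0015,-0.0017,-0.0075,0.004,0],
    [255,0.04,0.0015,-0.0017,-0.0075,0.004,0],
  ],
)

```text
time: 11.05
tool_pos: [580.7, 36.4, 217.6]
tcp_rot: [90.0, 62.0, -20.6]
ft_force: [1.0, 0.4, -1.9]
finger_gap: 29.7
```

```bash
cat > chk.py <<'E'
from h import *
import sys
H=np.array([658.2,7.1,62]);tR=toolR(-20.6);n=-tR[:,0]
fs=[];ps=[]
s=sense();p,R=tool();fs.append(s["ft_force"]@n)
ks=[]
k=(p+R@[102,.7,0]-H);hR=headR(-20.6)
print(s["time"],p.round(2),"tip head frame",(hR.T@k).round(2),"f.n",(s["ft_force"]@n).round(2),s["ft_force"].round(2),s["wrist_torque"].round(3),"gap",round(s["finger_gap"],2),"angle",np.degrees(np.arccos(-R[:,0]@n)).round(2))
E
cat > look.py <<'E'
from h import *
import sys
nm=sys.argv[1]
C=snapshot("scene");W=snapshot("wrist");T=snapshot("top");pickle.dump((C,W,T),open(nm+".pkl","wb"))
f=lambda s,x0,y0,w,h,k:cv2.resize(s["frame"][y0:y0+h,x0:x0+w],(int(w*k),int(h*k)),interpolation=cv2.INTER_CUBIC)
a=f(C,285,180,90,75,4.4);b=f(T,305,165,90,75,4.4);cv2.imwrite(f"pics/{nm}.png",cv2.hconcat([a,b]))
cv2.imwrite(f"pics/{nm}w.png",f(W,240,90,180,200,3))
E
python3 chk.py; python3 look.py o1
```

```text
11.05 [580.74  36.43 217.59] tip head frame [ 0.67  0.23 74.27] f.n -2.0 [ 0.96  0.37 -1.85] [0.144 0.36  0.05 ] gap 29.71 angle 0.04
```

View pics/o1.png

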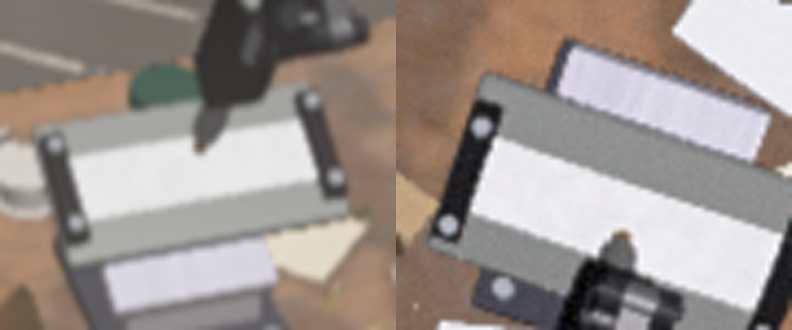

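View pics/o1w.png

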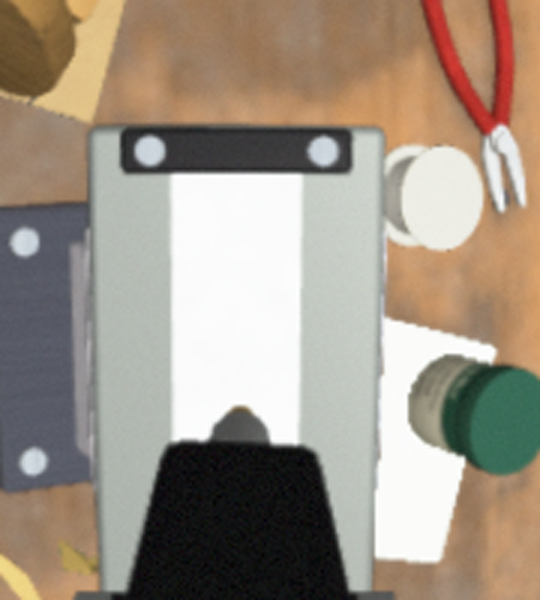

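Call:
drive_tool(
  deltas=[
    [255,0.002,0,0,0,0,0],
    [255,0.004,0,0,0,0,0],
    [255,0.006,0,0,0,0,0],
    [255,0.008,0,0,0,0,0],
    [255,0.009,0,0,0,0,0],
    [255,0.01,0,0,0,0,0],
    [255,0.01,0,0,0,0,0],
    [255,0.01,0,0,0,0,0],
    [255,0.01,0,0,0,0,0],
    [255,0.01,0,0,0,0,0],
  ],
)

```text
time: 12.03
tool_pos: [584.9, 34.7, 208.2]
tcp_rot: [90.0, 62.0, -20.6]
ft_force: [-0.1, 0.5, -1.9]
finger_gap: 29.6
```

```bash
python3 chk.py; python3 look.py o2; python3 chk.py
```

```text
12.0333 [584.92  34.69 208.21] tip head frame [1.900e-01 4.000e-02 6.385e+01] f.n -1.49 [-0.15  0.54 -1.87] [ 0.145  0.433 -0.034] gap 29.62 angle 0.01
12.1833 [584.9   34.68 208.17] tip head frame [1.500e-01 3.000e-02 6.383e+01] f.n -1.01 [-0.69  1.27 -1.73] [ 0.126  0.402 -0.021] gap 29.81 angle 0.01
```

View pics/o2.png

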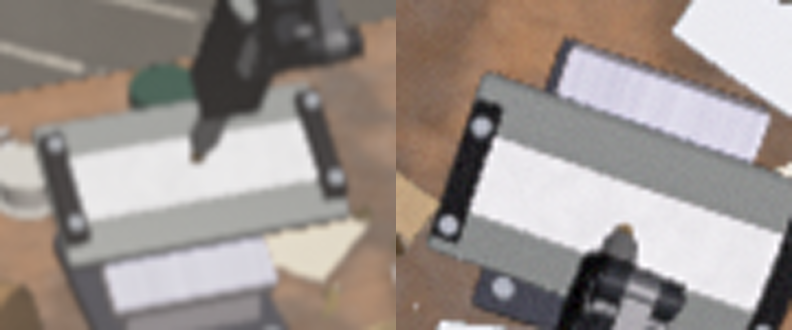

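Call:
drive_tool(
  deltas=[
    [255,0.001,0,0,0,0,0],
    [255,0.002,0,0,0,0,0],
    [255,0.003,0,0,0,0,0],
    [255,0.004,0,0,0,0,0],
    [255,0.004,0,0,0,0,0],
    [255,0.004,0,0,0,0,0],
    [255,0.004,0,0,0,0,0],
    [255,0.004,0,0,0,0,0],
    [255,0.004,0,0,0,0,0],
    [255,0.004,0,0,0,0,0],
  ],
)

```text
time: 13.02
tool_pos: [586.7, 34.0, 204.6]
tcp_rot: [90.0, 62.0, -20.6]
ft_force: [-0.9, -0.4, -2.6]
finger_gap: 29.3
```

```bash
python3 chk.py
```

```text
13.0167 [586.66  34.04 204.59] tip head frame [1.200e-01 4.000e-02 5.979e+01] f.n -1.93 [-0.9  -0.42 -2.55] [0.123 0.392 0.011] gap 29.31 angle 0.01
```

Call:
drive_tool(
  deltas=[
    [255,0.0005,0,0,0,0,0],
    [255,0.001,0,0,0,0,0],
    [255,0.0015,0,0,0,0,0],
    [255,0.002,0,0,0,0,0],
    [255,0.002,0,0,0,0,0],
    [255,0.002,0,0,0,0,0],
    [255,0.002,0,0,0,0,0],
    [255,0.002,0,0,0,0,0],
    [255,0.002,0,0,0,0,0],
    [255,0.002,0,0,0,0,0],
  ],
)

```text
time: 13.85
tool_pos: [587.5, 33.7, 202.8]
tcp_rot: [90.0, 62.0, -20.6]
ft_force: [-0.3, -0.1, -2.4]
finger_gap: 29.9
```

```bash
python3 chk.py
```

```text
13.85 [587.52  33.67 202.8 ] tip head frame [ 0.1  -0.   57.77] f.n -1.99 [-0.31 -0.14 -2.39] [ 0.125  0.422 -0.056] gap 29.9 angle 0.02
```

Call:
drive_tool(
  deltas=[
    [255,0.0005,0,0,0,0,0],
    [255,0.001,0,0,0,0,0],
    [255,0.0015,0,0,0,0,0],
    [255,0.002,0,0,0,0,0],
    [255,0.002,0,0,0,0,0],
    [255,0.002,0,0,0,0,0],
    [255,0.002,0,0,0,0,0],
    [255,0.002,0,0,0,0,0],
    [255,0.002,0,0,0,0,0],
    [255,0.002,0,0,0,0,0],
  ],
)

```text
time: 14.68
tool_pos: [588.4, 33.3, 201.0]
tcp_rot: [90.0, 62.0, -20.6]
ft_force: [-0.8, -0.2, -1.3]
finger_gap: 29.9
```

```bash
python3 chk.py; python3 look.py o3; python3 chk.py
```

```text
14.6833 [588.39  33.34 201.03] tip head frame [ 9.000e-02 -1.000e-02  5.577e+01] f.n -0.87 [-0.77 -0.16 -1.34] [ 0.149  0.467 -0.051] gap 29.88 angle 0.02
14.8333 [588.4   33.35 201.03] tip head frame [1.000e-01 1.000e-02 5.577e+01] f.n -0.6 [-0.1   0.22 -0.77] [ 0.141  0.435 -0.018] gap 29.76 angle 0.02
```

View pics/o3.png

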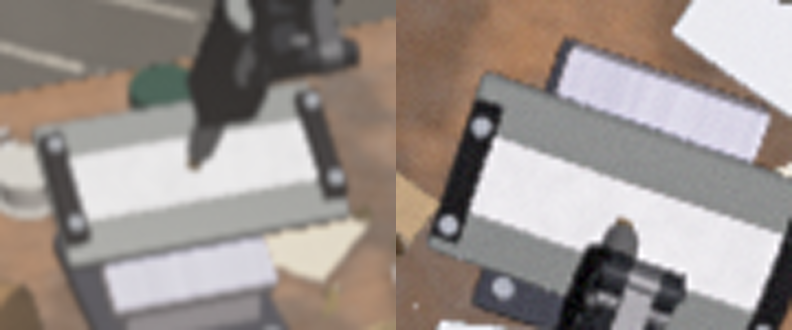

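View pics/o3w.png

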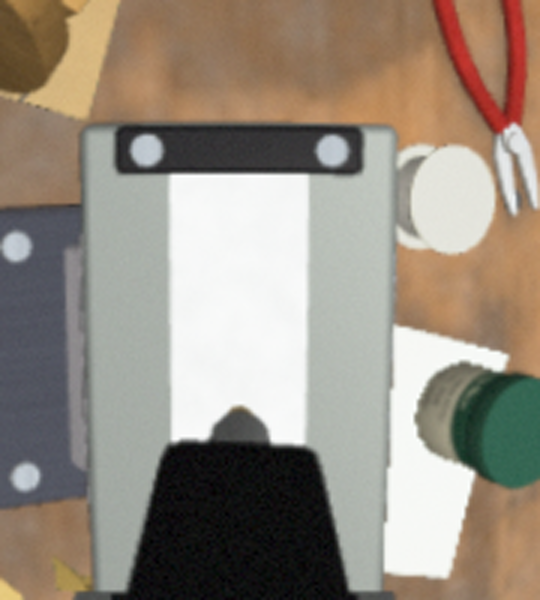

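Call:
drive_tool(
  deltas=[
    [255,0.0005,0,0,0,0,0],
    [255,0.001,0,0,0,0,0],
    [255,0.0015,0,0,0,0,0],
    [255,0.002,0,0,0,0,0],
    [255,0.002,0,0,0,0,0],
    [255,0.002,0,0,0,0,0],
    [255,0.002,0,0,0,0,0],
    [255,0.002,0,0,0,0,0],
    [255,0.002,0,0,0,0,0],
    [255,0.002,0,0,0,0,0],
  ],
)

```text
time: 15.67
tool_pos: [589.3, 33.0, 199.3]
tcp_rot: [90.0, 62.0, -20.6]
ft_force: [-1.5, -0.3, 0.5]
finger_gap: 30.0
```

```bash
python3 chk.py; python3 -c "
from bench import snapshot
for i in range(3): snapshot('top')"; python3 chk.py
```

```text
15.6667 [589.3   33.02 199.29] tip head frame [1.400e-01 2.000e-02 5.378e+01] f.n 1.01 [-1.51 -0.31  0.45] [ 0.199  0.443 -0.03 ] gap 30.04 angle 0.01
15.8167 [589.29  33.04 199.27] tip head frame [1.100e-01 3.000e-02 5.377e+01] f.n -0.9 [-0.23  0.57 -1.24] [ 0.089  0.406 -0.059] gap 29.87 angle 0.01
```

Call:
drive_tool(
  deltas=[
    [255,0.0005,0,0,0,0,0],
    [255,0.001,0,0,0,0,0],
    [255,0.0015,0,0,0,0,0],
    [255,0.002,0,0,0,0,0],
    [255,0.002,0,0,0,0,0],
    [255,0.002,0,0,0,0,0],
    [255,0.002,0,0,0,0,0],
    [255,0.002,0,0,0,0,0],
    [255,0.002,0,0,0,0,0],
    [255,0.002,0,0,0,0,0],
  ],
)

```text
time: 16.65
tool_pos: [590.2, 32.7, 197.5]
tcp_rot: [90.0, 62.0, -20.6]
ft_force: [-1.8, 0.7, -0.4]
finger_gap: 29.7
```

```bash
python3 chk.py
cat > avg.py <<'E'
from h import *
n=headR(-20.6)[:,2];o=[]
for i in range(8):
    s=sense();o.append(s["ft_force"]@n);snapshot("top")
print("f.n",np.round(o,2),"mean",np.mean(o),"sem",np.std(o)/8**.5)
E
python3 avg.py;python3 chk.py
```

```text
16.65 [590.17  32.7  197.49] tip head frame [1.000e-01 2.000e-02 5.175e+01] f.n 0.55 [-1.78  0.66 -0.38] [ 0.132  0.33  -0.05 ] gap 29.71 angle 0.01
f.n [0.55 1.7  1.87 0.86 1.24 1.52 0.63 1.09] mean 1.1834559364681168 sem 0.1610044130037938
17.05 [590.17  32.7  197.49] tip head frame [1.000e-01 3.000e-02 5.175e+01] f.n 1.85 [-2.14  1.2   0.8 ] [0.089 0.4   0.002] gap 29.33 angle 0.02
```

Call:
drive_tool(
  deltas=[
    [255,0,0,0,0,0,0],
    [255,0,0,0,0,0,0],
    [255,0,0,0,0,0,0],
    [255,0,0,0,0,0,0],
    [255,0,0,0,0,0,0],
    [255,0,0,0,0,0,0],
    [255,0,0,0,0,0,0],
    [255,0,0,0,0,0,0],
    [255,0,0,0,0,0,0],
    [255,0,0,0,0,0,0],
  ],
)

```text
time: 17.88
tool_pos: [590.2, 32.7, 197.5]
tcp_rot: [90.0, 62.0, -20.6]
ft_force: [-0.9, 0.7, 1.4]
finger_gap: 29.8
```

```bash
python3 chk.py; python3 avg.py; python3 look.py q1;  python3 - <<'E'
from h import *
C,W,T=pickle.load(open("q1.pkl","rb"))
k=8;cv2.imwrite("pics/q1c.png",cv2.resize(C["frame"][190:255,285:375],None,fx=8,fy=8,interpolation=cv2.INTER_CUBIC))
cv2.imwrite("pics/q1t.png",cv2.resize(T["frame"][175:250,305:410],None,fx=7,fy=7,interpolation=cv2.INTER_CUBIC))
E
```

```text
17.8833 [590.15  32.67 197.45] tip head frame [ 8.000e-02 -2.000e-02  5.173e+01] f.n 1.74 [-0.91  0.69  1.39] [ 0.131  0.27  -0.082] gap 29.77 angle 0.02
f.n [1.74 1.04 1.58 2.28 1.48 1.5  0.65 2.33] mean 1.575523591250216 sem 0.18758739069553781
```

View pics/q1c.png

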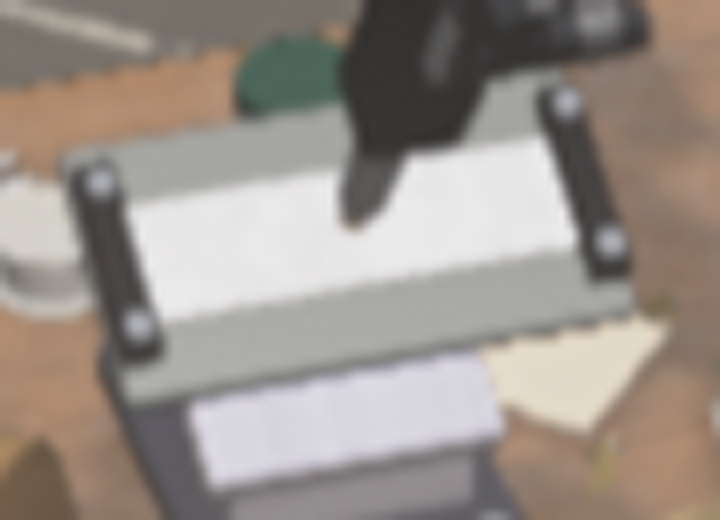

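View pics/q1t.png

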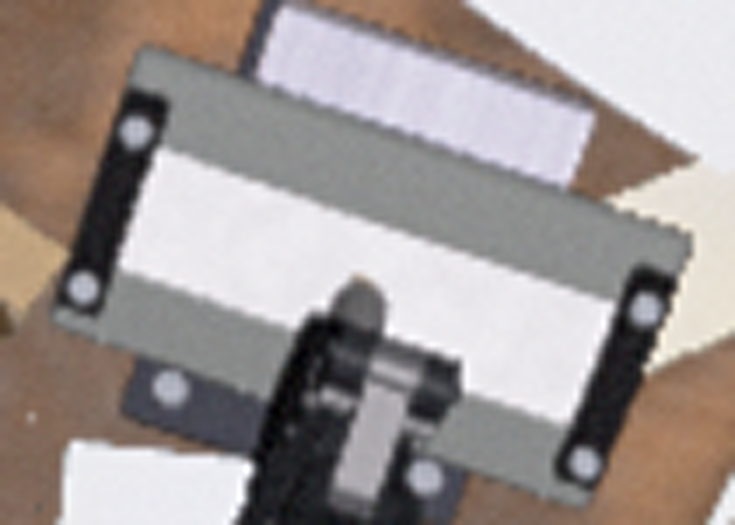

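View pics/q1w.png

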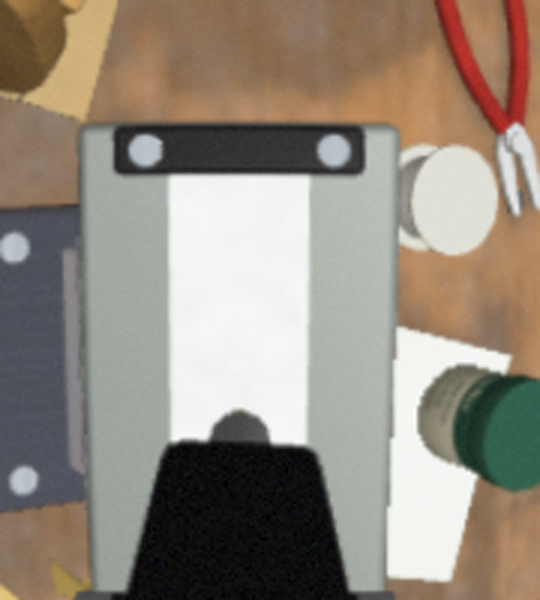

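Call:
drive_tool(
  deltas=[
    [255,0,0,0,0,0,0],
    [255,0,0,0,0,0,0],
    [255,0,0,0,0,0,0],
    [255,0,0,0,0,0,0],
    [255,0,0,0,0,0,0],
    [255,0,0,0,0,0,0],
    [255,0,0,0,0,0,0],
    [255,0,0,0,0,0,0],
    [255,0,0,0,0,0,0],
    [255,0,0,0,0,0,0],
  ],
)

```text
time: 19.27
tool_pos: [590.1, 32.7, 197.4]
tcp_rot: [90.0, 62.0, -20.6]
ft_force: [-0.9, 1.1, 0.4]
finger_gap: 30.1
```

Call:
drive_tool(
  deltas=[
    [255,0,0,0,0,0,0],
    [255,0,0,0,0,0,0],
    [255,0,0,0,0,0,0],
    [255,0,0,0,0,0,0],
    [255,0,0,0,0,0,0],
    [255,0,0,0,0,0,0],
    [255,0,0,0,0,0,0],
    [255,0,0,0,0,0,0],
    [255,0,0,0,0,0,0],
    [255,0,0,0,0,0,0],
  ],
)

```text
time: 20.1
tool_pos: [590.1, 32.7, 197.4]
tcp_rot: [90.0, 62.0, -20.6]
ft_force: [-1.3, 0.2, 1.1]
finger_gap: 29.6
```

```bash
python3 chk.py
python3 - <<'E'
from h import *
p,R=tool();tR=down(4.5)
# retreat 70 along n
p2=p-70*R[:,0];print(p2)
hp=np.array([477.4,231,265]);
print("retreat then:")
rows(hp,tR,p2,R,[.03,.1,.2,.32,.45,.58,.7,.82,.92,1],0)
E
```

```text
20.1 [590.13  32.68 197.44] tip head frame [ 4.000e-02 -1.000e-02  5.172e+01] f.n 1.6 [-1.34  0.19  1.11] [0.102 0.225 0.051] gap 29.59 angle 0.02
[559.39067829  44.24738512 259.25453123]
retreat then:
[255, -0.0022, -0.0037, -0.0044, -0.0129, 0.0032, -0.0144]
[255, -0.0072, -0.0123, -0.0146, -0.0429, 0.0107, -0.048]
[255, -0.0144, -0.0246, -0.0292, -0.0859, 0.0214, -0.0961]
[255, -0.023, -0.0394, -0.0467, -0.1374, 0.0343, -0.1537]
[255, -0.0324, -0.0554, -0.0657, -0.1932, 0.0482, -0.2162]
[255, -0.0417, -0.0714, -0.0847, -0.249, 0.0621, -0.2786]
[255, -0.0503, -0.0862, -0.1022, -0.3005, 0.075, -0.3363]
[255, -0.059, -0.1009, -0.1197, -0.352, 0.0878, -0.3939]
[255, -0.0662, -0.1133, -0.1343, -0.3949, 0.0985, -0.442]
[255, -0.0719, -0.1231, -0.146, -0.4293, 0.1071, -0.4804]
```

Call:
drive_tool(
  deltas=[
    [255,-0.003,0,0,0,0,0],
    [255,-0.008,0,0,0,0,0],
    [255,-0.016,0,0,0,0,0],
    [255,-0.026,0,0,0,0,0],
    [255,-0.038,0,0,0,0,0],
    [255,-0.05,0,0,0,0,0],
    [255,-0.06,0,0,0,0,0],
    [255,-0.067,0,0,0,0,0],
    [255,-0.07,0,0,0,0,0],
    [255,-0.07,0,0,0,0,0],
  ],
)

```text
time: 20.93
tool_pos: [559.6, 44.5, 260.6]
tcp_rot: [90.1, 61.9, -20.5]
ft_force: [-0.0, -0.0, -2.8]
finger_gap: 29.9
```

Call:
drive_tool(
  deltas=[
    [255,-0.0022,-0.0037,-0.0044,-0.013,0.003,-0.014],
    [255,-0.007,-0.012,-0.0146,-0.043,0.011,-0.048],
    [255,-0.0144,-0.0246,-0.029,-0.086,0.021,-0.096],
    [255,-0.023,-0.039,-0.047,-0.137,0.034,-0.154],
    [255,-0.032,-0.055,-0.066,-0.193,0.048,-0.216],
    [255,-0.042,-0.071,-0.085,-0.249,0.062,-0.279],
    [255,-0.05,-0.086,-0.102,-0.3,0.075,-0.336],
    [255,-0.059,-0.101,-0.12,-0.352,0.088,-0.394],
    [255,-0.066,-0.113,-0.134,-0.395,0.0985,-0.442],
    [255,-0.072,-0.123,-0.146,-0.429,0.107,-0.48],
  ],
)

```text
time: 21.77
tool_pos: [476.9, 232.4, 264.4]
tcp_rot: [-98.4, 89.8, 176.2]
ft_force: [1.0, -0.1, -1.7]
finger_gap: 29.3
```

Call:
drive_tool(
  deltas=[
    [255,0,0,0,0,0,0],
    [255,0,0,0,0,0,0],
    [255,0,0,0,0,0,0],
    [255,0,0,0,0,0,0],
    [255,0,0,0,0,0,0],
    [255,0,0,0,0,0,0],
    [255,0,0,0,0,0,0],
    [255,0,0,0,0,0,0],
    [255,0,0,0,0,0,0],
    [255,0,0,0,0,0,0],
  ],
)

```text
time: 22.6
tool_pos: [477.5, 231.0, 265.2]
tcp_rot: [85.3, 90.0, -0.2]
ft_force: [0.9, -0.3, -2.5]
finger_gap: 30.1
```

Run:
```python
from h import *
C=snapshot("scene");W=snapshot("wrist");p,R=tool();print(sense()["time"],p,R.round(3))
print(rel([477.4,231,115],down(4.5),p,R).round(4))
def crop(s,P,fish,n,k=6,h=45):
    u,v=proj(s,P,fish);x0,y0=int(u)-h,int(v)-h;g=cv2.resize(s["frame"][y0:y0+2*h,x0:x0+2*h],None,fx=k,fy=k,interpolation=cv2.INTER_CUBIC)
    cv2.circle(g,(int((u-x0+.5)*k),int((v-y0+.5)*k)),4,(0,0,255),1);return g
t=p+102*R[:,0]
cv2.imwrite("pics/r.png",cv2.hconcat([crop(C,t,False,"sc",4),crop(W,t,True,"wr",4)]))
```

```text
22.7 [477.46661042 231.0034017  265.1453607 ] [[ 0.     0.997  0.078]
 [-0.     0.078 -0.997]
 [-1.     0.     0.   ]]
[ 1.501e-01 -1.000e-04 -0.000e+00 -3.000e-04  1.000e-04 -5.000e-04]
```

View pics/r.png

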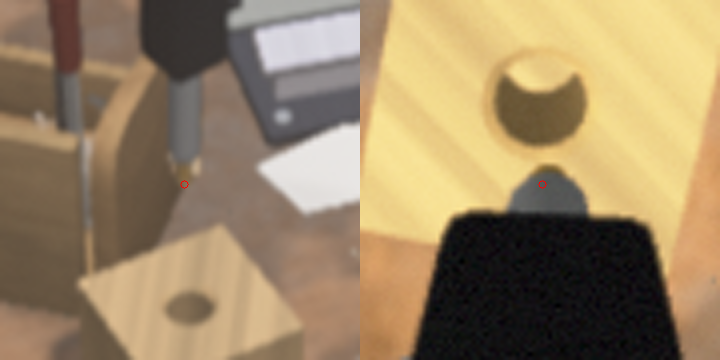

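Call:
drive_tool(
  deltas=[
    [255,0.01,0,0,0,0,0],
    [255,0.03,0,0,0,0,0],
    [255,0.05,0,0,0,0,0],
    [255,0.065,0,0,0,0,0],
    [255,0.08,0,0,0,0,0],
    [255,0.095,0,0,0,0,0],
    [255,0.11,0,0,0,0,0],
    [255,0.12,0,0,0,0,0],
    [255,0.125,0,0,0,0,0],
    [255,0.125,0,0,0,0,0],
  ],
)

```text
time: 23.53
tool_pos: [476.5, 230.7, 138.4]
tcp_rot: [-69.6, 89.9, -155.1]
ft_force: [-0.1, -0.2, -1.7]
finger_gap: 30.0
```

Run:
```python
from h import *
s=sense();p,R=tool();print(p,s["ft_force"],s["wrist_torque"],s["finger_gap"])
W=snapshot("wrist");cv2.imwrite("pics/s.png",cv2.resize(W["frame"][140:400,190:450],None,fx=2.2,fy=2.2))
s=sense();print(s["tool_pos"],s["ft_force"])
```

```text
[476.49598503 230.65545522 138.37956652] [-0.07797995 -0.16767716 -1.74278798] [0.00435317 0.01259898 0.00960616] 30.001988226557202
[477.16247572 230.90056686 139.62601807] [ 0.38489744  0.77682166 -1.43576959]
```

View pics/s.png

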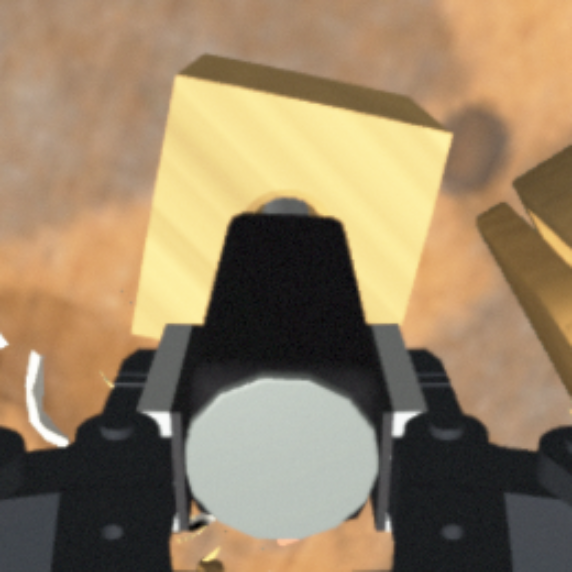

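Call:
drive_tool(
  deltas=[
    [255,0.004,0,0,0,0,0],
    [255,0.008,0,0,0,0,0],
    [255,0.012,0,0,0,0,0],
    [255,0.016,0,0,0,0,0],
    [255,0.019,0,0,0,0,0],
    [255,0.021,0,0,0,0,0],
    [255,0.023,0,0,0,0,0],
    [255,0.0245,0,0,0,0,0],
    [255,0.025,0,0,0,0,0],
    [255,0.025,0,0,0,0,0],
  ],
)

```text
time: 24.42
tool_pos: [477.5, 231.0, 115.0]
tcp_rot: [64.5, 90.0, -21.0]
ft_force: [0.7, -0.1, -2.2]
finger_gap: 29.6
```

Run:
```python
from h import *
for i in range(4):
    s=sense();print(s["time"],s["tool_pos"],s["ft_force"],s["wrist_torque"]);snapshot("top")
```

```text
24.4167 [477.50221262 230.99107669 115.01558962] [ 0.66639112 -0.06187763 -2.24392426] [-0.04071804  0.00369904  0.00152459]
24.4667 [477.58395914 231.02272725 115.18774419] [ 0.47929069  0.29126596 -1.59318917] [0.04653151 0.00413176 0.02793532]
24.5167 [477.63600918 231.05536184 115.26678488] [-0.22069413  0.10106919 -1.84723111] [ 0.03632602 -0.01096192 -0.02755098]
24.5667 [477.67787523 231.05919294 115.33259714] [ 0.17792578 -0.53372698 -2.42905136] [-0.01030115  0.02616313 -0.04335562]
```

Call:
drive_tool(
  deltas=[
    [255,0.0003,0,0,0,0,0],
    [255,0.0006,0,0,0,0,0],
    [255,0.0009,0,0,0,0,0],
    [255,0.0012,0,0,0,0,0],
    [255,0.0015,0,0,0,0,0],
    [255,0.0015,0,0,0,0,0],
    [255,0.0015,0,0,0,0,0],
    [255,0.0015,0,0,0,0,0],
    [255,0.0015,0,0,0,0,0],
    [255,0.0015,0,0,0,0,0],
  ],
)

```text
time: 25.45
tool_pos: [477.6, 231.0, 113.7]
tcp_rot: [86.5, 90.0, 1.0]
ft_force: [0.3, 0.4, -2.0]
finger_gap: 29.2
```

Run:
```python
from h import *
for i in range(4):
    s=sense();print(s["time"],s["tool_pos"],s["ft_force"]);snapshot("top")
```

```text
25.45 [477.58880751 231.03699145 113.66934079] [ 0.29243052  0.35644724 -1.95980087]
25.5 [477.54034425 231.02789662 113.62591457] [-0.36818655  0.7865558  -1.87161315]
25.55 [477.55426699 231.01644017 113.65321125] [ 0.08166269  0.4964789  -1.72156016]
25.6 [477.57946416 231.02006297 113.64713711] [ 0.42297648  0.13803381 -2.1620344 ]
```

Still hanging free; continue.

Call:
drive_tool(
  deltas=[
    [255,0.0003,0,0,0,0,0],
    [255,0.0006,0,0,0,0,0],
    [255,0.0009,0,0,0,0,0],
    [255,0.0012,0,0,0,0,0],
    [255,0.0015,0,0,0,0,0],
    [255,0.0015,0,0,0,0,0],
    [255,0.0015,0,0,0,0,0],
    [255,0.0015,0,0,0,0,0],
    [255,0.0015,0,0,0,0,0],
    [255,0.0015,0,0,0,0,0],
  ],
)

```text
time: 26.48
tool_pos: [477.8, 231.0, 113.3]
tcp_rot: [87.6, 89.9, 2.1]
ft_force: [-4.0, -2.4, 7.1]
finger_gap: 29.7
```

Run:
```python
from h import *
for i in range(3):
    s=sense();print(s["time"],s["tool_pos"],s["ft_force"]);W=snapshot("wrist")
C=snapshot("scene")
cv2.imwrite("pics/t.png",cv2.hconcat([cv2.resize(W["frame"][140:400,190:450],(520,520)),cv2.resize(C["frame"][240:370,260:330],(280,520),interpolation=cv2.INTER_CUBIC)]))
```

```text
26.4833 [477.83678211 231.02940047 113.25747206] [-4.02517148 -2.36322353  7.06154119]
26.5333 [477.86326009 231.06050089 113.27142671] [-3.38417565 -2.18441203  7.27512107]
26.5833 [477.83008416 231.04326687 113.24706767] [-3.04395843 -1.97859139  8.2722986 ]
```

View pics/t.png

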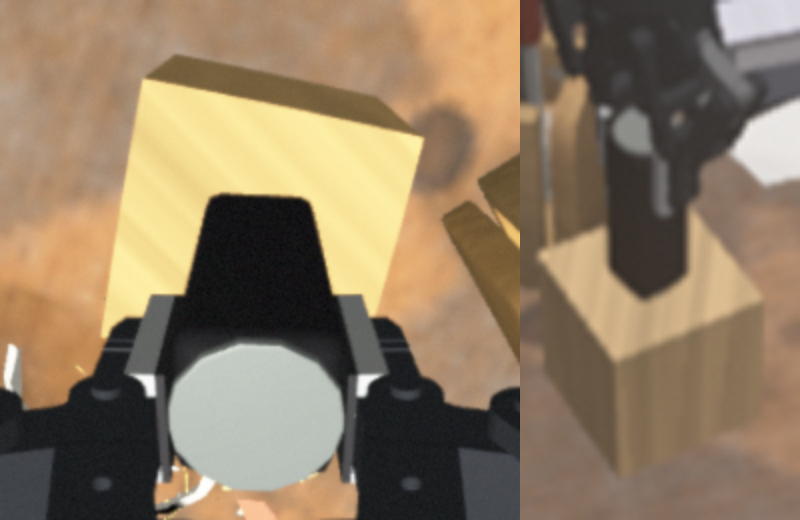

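Call:
drive_tool(
  deltas=[
    [240,0,0,0,0,0,0],
    [140,0,0,0,0,0,0],
    [100,0,0,0,0,0,0],
    [60,0,0,0,0,0,0],
    [20,0,0,0,0,0,0],
    [0,0,0,0,0,0,0],
    [0,0,0,0,0,0,0],
    [0,0,0,0,0,0,0],
    [0,0,0,0,0,0,0],
    [0,0,0,0,0,0,0],
  ],
)

```text
time: 27.52
tool_pos: [477.5, 231.0, 112.1]
tcp_rot: [73.1, 90.0, -12.4]
ft_force: [-0.4, 0.4, -0.3]
finger_gap: 85.0
```

Run:
```python
from h import *
s=sense();print(s["time"],s["tool_pos"],s["ft_force"],s["finger_gap"])
W=snapshot("wrist");cv2.imwrite("pics/u.png",W["frame"])
```

```text
27.5167 [477.53613104 231.01298243 112.11054961] [-0.44604209  0.37597906 -0.31966529] 85.03807275951775
```

View pics/u.png

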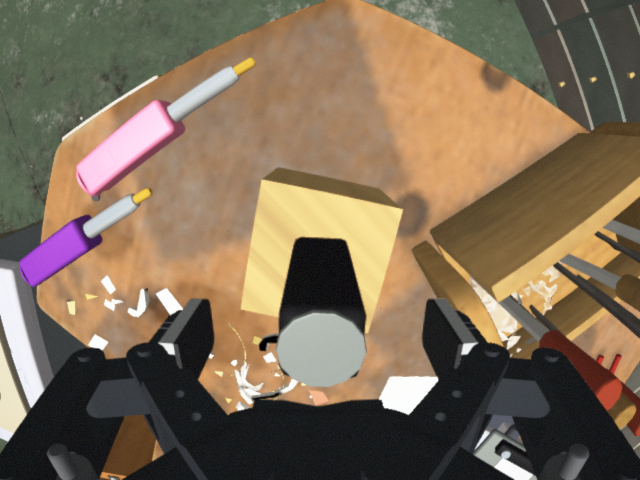

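Released, and the tester stands upright in its block. Straight up and away.

Call:
drive_tool(
  deltas=[
    [0,-0.005,0,0,0,0,0],
    [0,-0.02,0,0,0,0,0],
    [0,-0.04,0,0,0,0,0],
    [0,-0.065,0,0,0,0,0],
    [0,-0.09,0,0,0,0,0],
    [0,-0.12,0,0,0,0,0],
    [0,-0.15,0,0,0,0,0],
    [0,-0.18,0,0,0,0,0],
    [0,-0.2,0,0,0,0,0],
    [0,-0.2,0,0,0,0,0],
  ],
)

```text
time: 28.4
tool_pos: [479.4, 231.8, 318.7]
tcp_rot: [104.7, 89.5, 19.2]
ft_force: [0.4, 0.7, 2.0]
finger_gap: 85.7
```

Call:
drive_tool(
  deltas=[
    [0,0,0,0,0,0,0],
    [0,0,0,0,0,0,0],
    [0,0,0,0,0,0,0],
    [0,0,0,0,0,0,0],
    [0,0,0,0,0,0,0],
    [0,0,0,0,0,0,0],
    [0,0,0,0,0,0,0],
    [0,0,0,0,0,0,0],
    [0,0,0,0,0,0,0],
    [0,0,0,0,0,0,0],
  ],
)

```text
time: 29.23
tool_pos: [477.5, 231.0, 312.1]
tcp_rot: [75.3, 90.0, -10.2]
ft_force: [0.5, -1.2, 0.3]
finger_gap: 85.4
```

Run:
```python
from h import *
s=sense();print(s["time"],s["tool_pos"],s["ft_force"],s["finger_gap"])
C=snapshot("scene");W=snapshot("wrist");T=snapshot("top");pickle.dump((C,W,T),open("F.pkl","wb"))
cv2.imwrite("pics/v.png",C["frame"]);cv2.imwrite("pics/v2.png",W["frame"]);cv2.imwrite("pics/v3.png",T["frame"])
cv2.imwrite("pics/v4.png",cv2.resize(C["frame"][250:370,250:350],None,fx=5,fy=5,interpolation=cv2.INTER_CUBIC))
```

```text
29.2333 [477.47851009 231.00328785 312.10725472] [ 0.50626184 -1.16945995  0.27781858] 85.43254526696153
```

View pics/v.png

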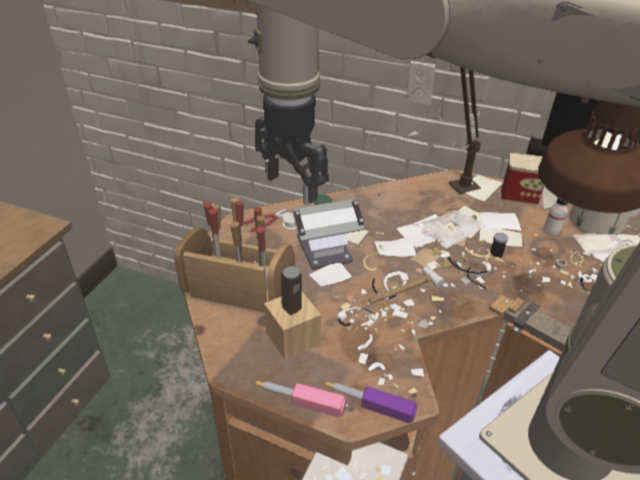

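View pics/v4.png

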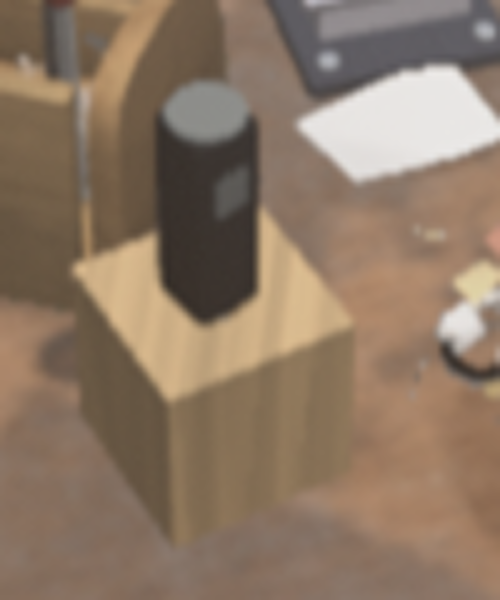

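View pics/v3.png

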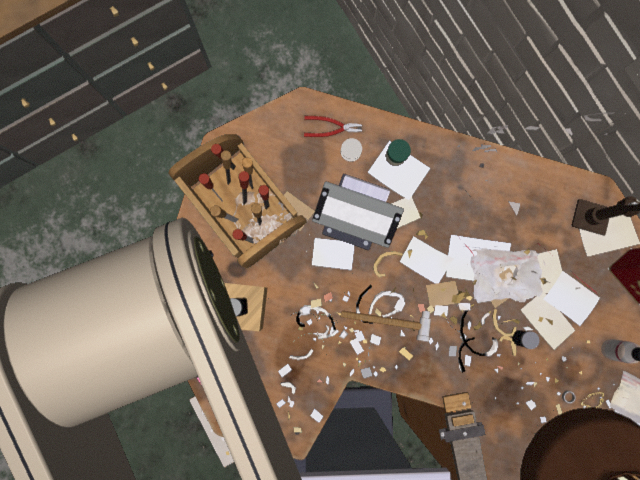

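```bash
python3 -c "
from bench import hand_in,sense
print(hand_in())"
```

```text
the job is handed in; nothing more can be done
None
```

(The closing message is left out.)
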